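Put the finished dish to dry, stow the scraper and wind the drying timer

TASK

Put the finished dish to dry: first clear the orange-handled scraper off the drying board by sliding it blade first into the empty yellow-marked slotted block, fully home and lying flat, and let go of it; then lift the dish level off the banding wheel and set it gently on the bare drying board, lengthwise and wholly on it. Last, wind the timer's red key clockwise, by as many partial turns as it takes, until its pointer is in the green sector, and leave it there. Do not disturb the cup, the jar, the brush or the pencil.

Things in the scene. Friction and masses are not known exactly. Their poses are not given: they have to be found in the camera images.
- scraper: Flat scraper lying on the drying board. Origin at the handle's front end, on the underside; +x to the blade tip, z up. Steel blade 60 mm wide, 4 mm thick, x = 0 to 100 mm, underside at z = 0 (last 16 mm only 46 mm wide). Orange handle 22 mm wide, 24 mm high, x = -102 to +2 mm, underside level with the blade's. About 0.2 kg.
- scraper_grip (a point): Good place to hold the scraper: on the handle's centre line, 32 mm behind its front end and 12 mm above the underside. Axes as the scraper's.
- scraper_tip (a point): Middle of the blade's front edge, 100 mm along +x from the scraper's origin and 2 mm above its underside.
- block: Empty slotted block, brown wood with yellow marks, fixed, 100 mm (x) x 92 (y) x 66 high; origin at the centre of its underside. Mouth at x = +50 mm, looking along +x (away from the robot). Level slot, centred on y = 0, 66 mm wide, z = 30 to 39 mm, to a back stop at x = -40 mm (a blade fully home leaves 10 mm outside). Mouth flared 3 mm up and down; above, a 30 mm wide gap is open along the middle.
- slot_mouth (a point): Middle of the slot floor's level at the mouth, 30 mm above the table; +x points out of the mouth, away from the block.
- other_block: Dark wooden block of the same size and shape, fixed, its slot taken by a black-handled scraper that sticks out of the mouth (x = 50 to 154 mm, 22 mm wide, z = 31 to 55 mm). The two blocks stand side by side in either order. Leave it.
- board: Plywood drying board, fixed on the table, 230 mm (x) x 120 mm (y) x 15 mm thick; origin at the centre of its underside. The scraper lies on it at the start.
- wheel: Blue banding wheel, fixed and not turning: round head 180 mm across, its top 60 mm above the table. Origin at the centre of its underside.
- dish: White oblong ceramic dish, open at the top, 140 mm (x) x 58 mm (y) x 30 mm high, walls 6 mm; origin at the centre of its underside, which stands on the banding wheel at the start. About 0.22 kg. It can be held across its 58 mm width from above.
- timer: White round clockwork timer lying face up, fixed, 112 mm across and 60 mm high; origin at the centre of its underside. The green sector on its dial lies 2.5 to 2.9 rad clockwise (seen from above) from its +x axis.
- key (a joint): Angle of the timer's key in rad: 0 unwound (pointer along the timer's +x), growing clockwise seen from above; hard stop at 2.9; green sector 2.5 to 2.9. A spring (0.02 N m/rad) makes it stiffer as it winds, but friction (0.09 N m) keeps it where it is left.
- key_grip (a point): Point on the key's upright turning axis, 90 mm above the table, in the middle of its red grip bar: 64 mm long along this point's x (which points to the pointer end), 14 mm wide along y, from 66 to 100 mm above the table.
- cup: Loose blue ceramic cup, 72 mm across, 75 mm high, upright on the table. Leave alone. Origin at the centre of its underside.
- jar: Loose jar with a yellow cap, 66 mm across, 85 mm high. Leave alone. Origin at the centre of its underside.
- brush: Loose brush lying at the far side of the table. Leave alone.
- pencil: Loose square blue marking pencil, 160 mm long, 10 mm thick, lying on the table. Leave alone.

How it is judged:
By the outcome, as a careful person would: the job done as asked, in the order asked, and still so for the second after the job is handed in, with the robot touching nothing.
It also fails if it takes over 72 s, if anything falls off the work surface, if the arm or the gripper's body presses on something with over 40 N, if the wrist force passes 120 N, or if a joint passes its speed limit or range.

ROBOT

A 6-joint arm with a two-finger parallel gripper is mounted at the origin on the work surface. World frame = base frame: x ahead of the robot, y to its left, z up, the work surface at z = 0. Lengths are in m, angles in degrees, forces in N, time in s.
With the tool pointing down it reaches from about 0.3 to 0.75 m from the base axis. Payload 8.5 kg.
Tool frame: the origin (TCP) lies midway between the tips of the shut fingers; the grasp point (between the pads) lies 19 mm behind it (env.grasp_offset is the distance from the TCP to the grasp point, in m); z points along the fingers, y is the line along which they close (so a half turn about z gives the same grasp; the last joint's range is limited). The gripper opens to 85 mm and grips with 20 to 120 N. Pads are 22 mm wide; open, the fingers measure 114 mm over their backs; the gripper's body (76 mm by 85 mm) begins 54 mm behind the grasp point. The pads swing forward as they close: fully open they stand 13 mm farther back than shut.
Start: joints at [-80.747, 21.807, 74.336, -0, 83.858, -12.336], TCP at [0.202, -0.511, 0.231] pointing down, gripper open.
Joint ranges: [-178.18, 178.18], [-50.72, 133.34], [12.68, 142.11], [-81.47, 261.47], [9.98, 163.14], [-165.26, 165.26]. Speed limits (degrees/s): [136.94, 136.94, 180, 180, 180, 180].

INTERFACE

Orientations are given as a 3x3 rotation matrix whose columns are the frame's x, y, z axes.
In Python, from rig import env gives the robot as it stands.
- The arm moves only by the tool servo_tool, never from a script. Its argument "deltas" is text: rows parted by semicolons, each of 7 numbers parted by spaces: the opening, from 0 (shut) to 1 (fully open), then the shift along the tool's x, y, z in mm, then the turn, a rotation vector about the tool's x, y, z in rad. A call has 1 to 8 rows; each row shifts and turns the commanded pose from where the row before left it, along the tool's axes as they then stand; what a row does not reach is not made up. A row lasts 1/12 s, in which the tool goes at most 41.7 mm and 7.16 degrees, less where a joint would pass 70% of its speed; a pose out of reach is approached as far as the arm can. A call is refused whole if a number of a shift passes 41.7 or a number of a turn 0.125, either way. A call with a gripper value outside its range is refused whole. The fingers move at their own pace and stop on an object; "newtons" is the grip in N (left out, the last holds). Time passes only in rows, so rows that do not move let the fingers close. It gives the time, the measured TCP pose, the force, the opening and the grip force at its end, in the units of the state.
- env.observe(): the state, without advancing time (a new reading comes with each control period).
- env.get_image(name): name is "scene" or "top" or "wrist"; returns a dict with "img" (480x640x3 uint8, red, green, blue), "depth" (480x640 float32, m along the optical axis (not along the pixel's ray), 0 where there is no reading), "camera_matrix" (3x3 intrinsics, pixels), "world_to_cam" (4x4, takes a point from world to camera coordinates). Camera axes: x right, y down, z forward; pixel columns grow to the right and rows downward; lengths in m; the calibration is good to about 2 mm. The wrist camera is an equidistant fisheye: a pixel r from the principal point sees the ray r / f radians off the axis. A picture is of the moment at which its call begins.
- env.close_job(): hands the job in; it is judged then, once.
Trained networks look in a picture, given as the dict that the camera call returned (one of the last four; its "shot" number tells which), for a name from the list of things; names that differ only in an ending like _2 or _b are one class to them, and where a whole thing is asked for, a point or a joint stands for the part that bears it (a point fixed in the world has none). Each returns a list of dicts, best first, with "conf" (0 to 1); they miss things now and then, are a little off and sometimes report something else, mostly with a low value. They report only what shows in the picture. A call takes as long as a camera call.
- env.spot_in(name, picture): "bbox" ([centre column, centre row, width, height] in pixels, round what is visible of it).
- env.spot_point(name, picture): "uv" ([column, row] in pixels: a listed point, or the origin of a listed thing).
The state is a dict: "time_s": time; "q": joint angles; "qvel": joint speeds; "joint_efforts": joint torques, N m; "position": TCP position; "tool_rot": TCP orientation; "ft_force": force on the tool from outside, world axes, zero at the start; "wrist_torque": the same for the moment, N m; "grip_width": finger opening in m; "gripper_force": force on a finger pad.
Only numpy, scipy, OpenCV 4.12 (cv2) and the standard library are available. Lean on these libraries where they do the work, as an engineer would, in place of code of your own. Each camera call takes 0.05 s, during which the arm holds its last target. There are 200 camera calls.

## Working session

There is one attempt and no reset: what is moved stays moved. The work goes in short steps, Python scripts to look and compute and a tool call to move; the robot and the scene stay as the last step left them, time stands still between calls to the robot, and variables do not carry over. Pictures are saved under pics/ and viewed, at most 10 in all, crops included, and the job is handed in when it is done.

Besides the shell and the picture viewer there is one more tool, called after "Emit:" in YAML: its name, and indented under it one key for each argument. servo_tool: Moves the arm, as the interface text tells. Its arguments: {"type":"object","properties":{"deltas":{"type":"string"},"newtons":{"type":"number"}},"required":["deltas"]}

```bash
ls; mkdir -p pics
cat > h.py <<'E'
import numpy as np, cv2
from rig import env
def ray(p,uv,z):
    """world point on pixel's ray at height z (pinhole)"""
    K=p["camera_matrix"];T=p["world_to_cam"];R=T[:3,:3];c=-R.T@T[:3,3]
    d=R.T@np.linalg.inv(K)@np.array([uv[0],uv[1],1.]);return c+d*(z-c[2])/d[2]
def cloud(p):
    K=p["camera_matrix"];T=p["world_to_cam"];v,u=np.mgrid[:480,:640];D=p["depth"]
    P=np.stack([(u-K[0,2])/K[0,0]*D,(v-K[1,2])/K[1,1]*D,D],-1)
    return (P-T[:3,3])@T[:3,:3]
def save(p,n):cv2.imwrite("pics/"+n,p["img"][...,::-1])
E
python3 - <<'E'
from h import *
t=env.get_image("top");save(t,"top.png");s=env.get_image("scene");save(s,"scene.png")
np.set_printoptions(precision=4,suppress=True)
for n,z in [("scraper",.015),("scraper_grip",.027),("scraper_tip",.017),("slot_mouth",.03),("block",0),("other_block",0),("board",0),("wheel",0),("dish",.06),("timer",0),("key_grip",.09),("cup",0),("jar",0),("brush",0),("pencil",0)]:
    for d in env.spot_point(n,t)[:2]: print(n,d["conf"],np.round(d["uv"]),ray(t,d["uv"],z))
    for d in env.spot_point(n,s)[:1]: print('   s',n,d["conf"],np.round(d["uv"]),ray(s,d["uv"],z))
print(env.observe())
E
```

```text
pics
scraper 0.57 [314. 241.] [ 0.5555 -0.0258  0.015 ]
   s scraper 0.96 [327. 250.] [ 0.5483 -0.0265  0.015 ]
scraper_grip 0.97 [318. 233.] [ 0.5738 -0.0348  0.027 ]
   s scraper_grip 0.88 [327. 250.] [ 0.5582 -0.0316  0.027 ]
scraper_tip 0.96 [308. 286.] [ 0.4456 -0.0091  0.017 ]
   s scraper_tip 0.57 [320. 219.] [ 0.4485 -0.0127  0.017 ]
slot_mouth 0.71 [220. 288.] [0.4433 0.2025 0.03  ]
slot_mouth 0.5 [318. 244.] [ 0.5464 -0.0352  0.03  ]
   s slot_mouth 0.82 [404. 194.] [0.4348 0.2098 0.03  ]
block 0.92 [225. 308.] [0.3945 0.1936 0.    ]
   s block 0.76 [390. 196.] [0.4016 0.1888 0.    ]
other_block 0.59 [168. 321.] [0.3663 0.3301 0.    ]
   s other_block 0.55 [434. 178.] [0.3673 0.3312 0.    ]
board 0.64 [318. 247.] [ 0.5417 -0.0335  0.    ]
board 0.51 [198. 163.] [0.7562 0.2641 0.    ]
   s board 0.85 [325. 252.] [ 0.5394 -0.029   0.    ]
wheel 0.66 [411. 272.] [ 0.4768 -0.2619  0.    ]
   s wheel 0.84 [222. 254.] [ 0.4774 -0.2534  0.    ]
dish 0.7 [418. 274.] [ 0.4691 -0.2695  0.06  ]
dish 0.24 [262. 181.] [0.6953 0.0992 0.06  ]
   s dish 0.62 [215. 231.] [ 0.4643 -0.2587  0
[... 628 characters left out ...]
.] [ 0.7609 -0.0192  0.    ]
pencil 0.64 [259. 181.] [0.7103 0.1106 0.    ]
   s pencil 0.71 [411. 299.] [0.7164 0.1047 0.    ]
{'time_s': 1.6, 'q': array([-80.7466,  21.8064,  74.337 ,   0.0001,  83.8569, -12.3359]), 'qvel': array([-0.0839,  0.0613,  0.0116, -0.0144,  0.0262, -0.0059]), 'joint_efforts': array([  0.0009, -44.8323, -23.1466,  -0.0001,   0.0006,   0.    ]), 'position': array([ 0.2024, -0.5114,  0.2313]), 'tool_rot': array([[ 0.9298,  0.368 ,  0.    ],
       [ 0.368 , -0.9298,  0.    ],
       [ 0.    , -0.    , -1.    ]]), 'ft_force': array([-0.2774,  0.0269, -0.0685]), 'wrist_torque': array([-0.054 , -0.0087,  0.0241]), 'gripper_force': 0.0, 'grip_width': 0.0856431240387489}
```

View pics/top.png

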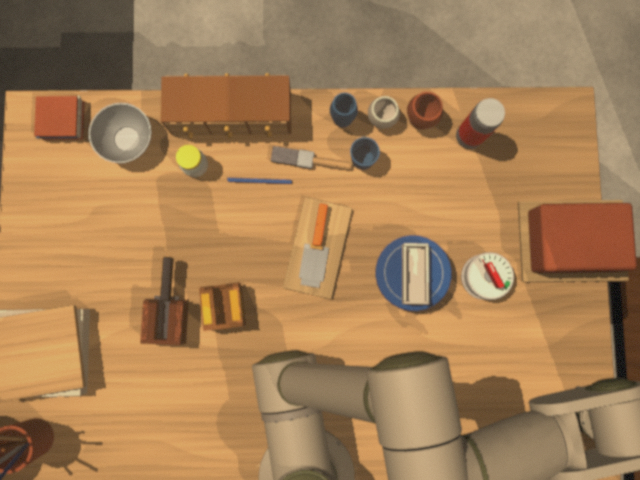

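View pics/scene.png

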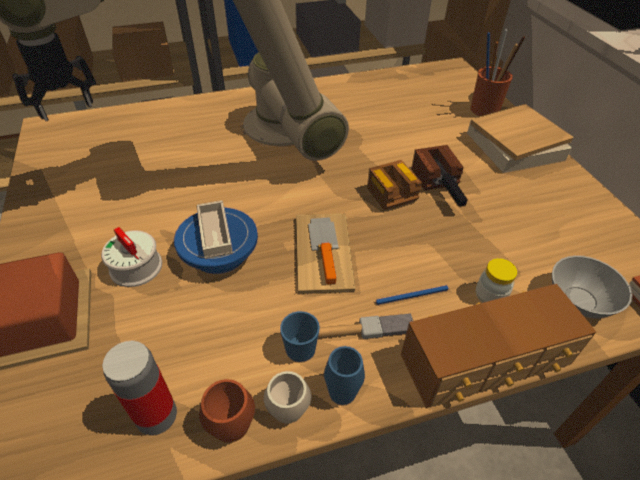

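The top view shows the scraper on the board (about 314,248), the yellow-marked block (222,307), the dark block (165,320), the dish on the wheel (416,274) and the timer (488,276). I'll refine these with depth and colour.

```bash
cat >> h.py <<'E'
np.set_printoptions(precision=4,suppress=True)
def rect(name,P,m,boxmin=5):
    q=P[m]; r=cv2.minAreaRect((q[:,:2]*1000).astype(np.float32)); print(name,m.sum(),"c",np.round(r[0],1),"size",np.round(r[1],1),"ang",round(r[2],1),"z",np.round(np.percentile(q[:,2],[5,50,95]),4)); return r
def near(P,x,y,r):return np.hypot(P[...,0]-x,P[...,1]-y)<r
def largest(m):
    n,l,s,_=cv2.connectedComponentsWithStats(m.astype(np.uint8));return l==1+np.argmax(s[1:,4])
E
python3 - <<'E'
from h import *
for cam in ("top","scene"):
    p=env.get_image(cam);P=cloud(p);H=cv2.cvtColor(p["img"],cv2.COLOR_RGB2HSV).astype(int);h,s,v=H[...,0],H[...,1],H[...,2];z=P[...,2]
    print(cam,"table z",np.median(z[near(P,.45,.08,.03)]))
    rect("blocktop",P,largest(near(P,.395,.195,.085)&(z>.056)&(z<.076)))
    rect("othertop",P,largest(near(P,.367,.33,.085)&(z>.056)&(z<.076)))
    rect("otherhandle",P,largest(near(P,.46,.33,.09)&(z>.04)&(z<.06)&(P[...,0]>.43)))
    rect("handle",P,largest(near(P,.56,-.03,.12)&(h<13)&(s>190)&(z>.025)))
    rect("board",P,largest(near(P,.54,-.03,.17)&(z>.008)))
    rect("dish",P,largest(near(P,.467,-.262,.1)&(z>.078)&(z<.1)))
    rect("wheel",P,largest(near(P,.475,-.255,.13)&(z>.045)))
    rect("key",P,largest(near(P,.463,-.44,.06)&((h<8)|(h>172))&(s>150)&(z>.085)))
    rect("timer",P,largest(near(P,.465,-.44,.09)&(z>.045)&(z<.07)))
    rect("green",P,largest(near(P,.465,-.44,.07)&(h>45)&(h<85)&(s>80)&(z>.045)))
E
```

```text
top table z 0.00031008758720461465
blocktop 1261 c [397.6 194.3] size [99.5 94.8] ang 6.3 z [0.0605 0.0664 0.0717]
othertop 1326 c [364.1 331.5] size [ 96.  100.5] ang 86.8 z [0.06   0.0661 0.0712]
otherhandle 371 c [473.6 325. ] size [24.3 88. ] ang 86.8 z [0.0449 0.0546 0.0585]
handle 119 c [591.2 -42.3] size [14.3 95.2] ang 77.0 z [0.0348 0.0387 0.0437]
board 4565 c [526.6 -30.9] size [122.6 259.3] ang 75.9 z [0.0107 0.0166 0.0386]
dish 510 c [ 468.2 -259.1] size [ 59.3 140.1] ang 88.1 z [0.0808 0.0889 0.0938]
wheel 4506 c [ 471.1 -257.8] size [178.3 177.5] ang 89.1 z [0.056  0.0624 0.0897]
key 161 c [ 462.6 -439.7] size [62.2 14.1] ang 27.5 z [0.0889 0.0989 0.105 ]
timer 1451 c [ 462.6 -440.8] size [110.5 110.7] ang 70.1 z [0.0555 0.0605 0.0658]
green 29 c [ 442.5 -479. ] size [11.  14.4] ang 88.3 z [0.0585 0.0611 0.0655]
scene table z -0.00042223007429095344
blocktop 897 c [400.5 193. ] size [104.8  95.8] ang 5.5 z [0.0573 0.0653 0.0681]
othertop 792 c [364.7 329.8] size [ 96.9 107.3] ang 86.7 z [0.0577 0.0648 0.0674]
otherhandle 325 c [475.9 323. ] size [24.5 90.8] ang 87.7 z [0.0413 0.053  0.0563]
handle 55 c [637.  -53.4] size [28.9 14.9] ang 30.4 z [0.027  0.0356 0.0392]
board 4132 c [540.7 -34.2] size [120.2 234.3] ang 76.1 z [0.0122 0.0155 0.0382]
dish 536 c [ 469.5 -261.1] size [ 57.9 144.7] ang 88.5 z [0.0795 0.0885 0.0912]
wheel 4304 c [ 479.1 -259.7] size [178.1 170.7] ang 88.3 z [0.0534 0.0611 0.089 ]
key 192 c [ 465.2 -441.6] size [65.3 14.9] ang 25.8 z [0.0876 0.0988 0.1018]
timer 1503 c [ 465.2 -441.7] size [109.4 110.2] ang 70.2 z [0.0505 0.0604 0.0639]
green 34 c [ 441.5 -479.1] size [10.8 17.4] ang 59.4 z [0.0597 0.0612 0.0641]
```

```bash
cat >> h.py <<'E'
import sys
from scipy.spatial.transform import Rotation as Ro
def plan(xyz,yaw,grip,n,R0=None,p0=None):
    """print rows to bring TCP (tool down) to xyz [mm], tool-x yaw deg, in n rows"""
    o=env.observe();p=o["position"]*1000 if p0 is None else np.array(p0,float);R=o["tool_rot"] if R0 is None else R0
    c,s=np.cos(np.radians(yaw)),np.sin(np.radians(yaw));G=np.array([[c,s,0],[s,-c,0],[0,0,-1.]])
    print("at",np.round(p,1),"yaw",round(np.degrees(np.arctan2(R[1,0],R[0,0])),2),"z",R[:,2],"t",o["time_s"])
    out=[]
    for i in range(n):
        k=n-i;t=R.T@(np.array(xyz)-p)/k;w=Ro.from_matrix(R.T@G).as_rotvec()/k
        t=np.round(t,1);w=np.round(w,3)+0.;out.append(" ".join(f"{a:g}" for a in [grip,*t,*w]))
        p=p+R@t;R=R@Ro.from_rotvec(w).as_matrix()
    for i in range(0,n,8):print("; ".join(out[i:i+8]))
    print("end",np.round(p,1))
    return R,p
E
python3 - <<'E'
from h import *
print(env.grasp_offset)
plan([560,20,231],167,1,24)
E
```

```text
0.0187
at [ 202.3 -511.4  231.3] yaw 21.59 z [-0.  0. -1.] t 1.7
1 22 -15.1 0 0 0 -0.106; 1 23.5 -12.7 0 0 0 -0.106; 1 24.7 -10.1 0 0 0 -0.106; 1 25.6 -7.5 0 0 0 -0.106; 1 26.3 -4.7 0 0 0 -0.106; 1 26.6 -1.9 0 0 0 -0.106; 1 26.7 0.9 0 0 0 -0.106; 1 26.4 3.7 0 0 0 -0.106
1 25.9 6.5 0 0 0 -0.106; 1 25 9.2 0 0 0 -0.106; 1 23.9 11.8 0 0 0 -0.106; 1 22.6 14.3 0 0 0 -0.106; 1 20.9 16.6 0 0 0 -0.105; 1 19.1 18.7 0 0 0 -0.106; 1 17 20.6 0 0 0 -0.105; 1 14.7 22.3 0 0 0 -0.106
1 12.3 23.7 0 0 0 -0.105; 1 9.7 24.8 0 0 0 -0.106; 1 7.1 25.7 0.1 0 0 -0.105; 1 4.3 26.3 0 0 0 -0.106; 1 1.5 26.7 0.1 0 0 -0.105; 1 -1.3 26.7 0 0 0 -0.106; 1 -4.1 26.4 0.1 0 0 -0.105; 1 -6.9 25.7 0 0 0 -0.106
end [560.  20. 231.]
```

Emit:
servo_tool:
  deltas: "1 22 -15 0 0 0 -0.106; 1 23.5 -12.5 0 0 0 -0.106; 1 24.5 -10 0 0 0 -0.106; 1 25.5 -7.5 0 0 0 -0.106; 1 26.5 -4.5 0 0 0 -0.106; 1 26.5 -2 0 0 0 -0.106; 1 26.5 1 0 0 0 -0.106; 1 26.5 3.5 0 0 0 -0.106"

```text
time_s: 2.37
position: [0.322, -0.3337, 0.2314]
tool_rot: [[0.334, 0.942, 0.0], [0.942, -0.334, -0.0], [-0.0, 0.0, -1.0]]
ft_force: [0.2, -0.3, -0.8]
grip_width: 0.0858
gripper_force: 0.0
```

Emit:
servo_tool:
  deltas: "1 26 6.5 0 0 0 -0.106; 1 25 9 0 0 0 -0.106; 1 24 12 0 0 0 -0.106; 1 22.5 14.5 0 0 0 -0.106; 1 21 16.5 0 0 0 -0.106; 1 19 18.5 0 0 0 -0.106; 1 17 20.5 0 0 0 -0.106; 1 14.5 22.5 0 0 0 -0.106"

```text
time_s: 3.03
position: [0.4414, -0.1565, 0.2315]
tool_rot: [[-0.486, 0.874, 0.0], [0.874, 0.486, -0.0], [-0.0, 0.0, -1.0]]
ft_force: [0.4, -2.2, -0.9]
grip_width: 0.0855
gripper_force: 0.0
```

Emit:
servo_tool:
  deltas: "1 12.5 23.5 0 0 0 -0.105; 1 9.5 25 0 0 0 -0.105; 1 7 25.5 0 0 0 -0.105; 1 4.5 26.5 0 0 0 -0.105; 1 1.5 26.5 0 0 0 -0.105; 1 -1.5 26.5 0 0 0 -0.105; 1 -4 26.5 0 0 0 -0.105; 1 -7 25.5 0 0 0 -0.105"

```text
time_s: 3.7
position: [0.5603, 0.0203, 0.2314]
tool_rot: [[-0.975, 0.222, 0.0], [0.222, 0.975, -0.0], [-0.0, 0.0, -1.0]]
ft_force: [-0.8, -1.3, -0.0]
grip_width: 0.0855
gripper_force: 0.0
```

```bash
cat >> h.py <<'E'
def wray(p,uv,z):
    K=p["camera_matrix"];T=p["world_to_cam"];R=T[:3,:3];c=-R.T@T[:3,3]
    a=np.array([(uv[0]-K[0,2])/K[0,0],(uv[1]-K[1,2])/K[1,1]]);r=np.hypot(*a)
    d=R.T@np.array([*(a/max(r,1e-9)*np.sin(r)),np.cos(r)]);return c+d*(z-c[2])/d[2]
def wcloud(p):
    K=p["camera_matrix"];T=p["world_to_cam"];v,u=np.mgrid[:480,:640];D=p["depth"]
    a=(u-K[0,2])/K[0,0];b=(v-K[1,2])/K[1,1];r=np.hypot(a,b)+1e-9;k=np.where(r<1.5,np.tan(np.minimum(r,1.5)),0)/r*D
    return (np.stack([a*k,b*k,D],-1)-T[:3,3])@T[:3,:3]
E
python3 - <<'E'
from h import *
o=env.observe();print(o["position"],o["tool_rot"],o["time_s"])
w=env.get_image("wrist");save(w,"w1.png");print(w["camera_matrix"]);T=w["world_to_cam"];print(-T[:3,:3].T@T[:3,3])
for n,z in [("scraper_grip",.027),("scraper_tip",.017),("slot_mouth",.03),("block",0),("board",0)]:
    for d in env.spot_point(n,w)[:2]: print(n,d["conf"],np.round(d["uv"]),wray(w,d["uv"],z))
E
```

```text
[0.5603 0.0203 0.2314] [[-0.9751  0.2216  0.0001]
 [ 0.2216  0.9751 -0.    ]
 [-0.0001  0.     -1.    ]] 3.7
[[371.6483   0.     326.5896]
 [  0.     371.6483 234.1439]
 [  0.       0.       1.    ]]
[0.4956 0.0353 0.3747]
scraper_grip 0.74 [274. 232.] [ 0.5733 -0.0348  0.027 ]
scraper_grip 0.37 [ 83. 189.] [ 0.4768 -0.2356  0.027 ]
scraper_tip 0.91 [268.  99.] [ 0.4469 -0.0112  0.017 ]
slot_mouth 0.61 [484.  60.] [0.4486 0.2023 0.03  ]
slot_mouth 0.18 [273. 235.] [ 0.5749 -0.0362  0.03  ]
block 0.97 [455.  20.] [0.3979 0.1952 0.    ]
```

View pics/w1.png

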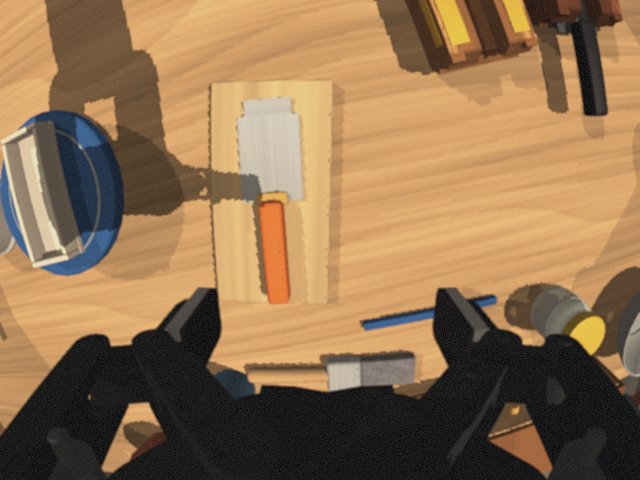

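The wrist view shows the board from (212,82) to (330,302), the blade at about (270,150), the handle at (275,250) and the block at the upper right edge. Next I refine the handle and board.

Run:
```python
from h import *
p=env.get_image("wrist");P=wcloud(p);H=cv2.cvtColor(p["img"],cv2.COLOR_RGB2HSV).astype(int);h,s,v=H[...,0],H[...,1],H[...,2];z=P[...,2]
print("table",np.median(z[near(P,.5,.08,.02)]))
m=largest(near(P,.6,-.04,.12)&(h<12)&(s>190)&(z>.025)&(z<.06));rect("handle",P,m)
# planar: intersect pixels with z=.039
v_,u_=np.nonzero(m);Q=np.zeros(P.shape)
for a,b in zip(v_,u_):Q[a,b]=wray(p,(b,a),.039)
rect("handle ray",Q,m)
rect("board",P,largest(near(P,.54,-.03,.17)&(z>.009)&(z<.021)))
rect("block",P,largest(near(P,.398,.194,.1)&(z>.06)&(z<.072)))
plan([573,-35,70],167.5,1,8)
```

```text
table 0.0008008528820722994
handle 311 c [590.8 -31.7] size [20.1 99.8] ang 87.4 z [0.0345 0.038  0.0398]
handle ray 311 c [590.4 -31.5] size [20.6 99.9] ang 87.3 z [0.039 0.039 0.039]
board 23095 c [539.5 -32.7] size [120.7 230.5] ang 76.0 z [0.0146 0.016  0.0203]
block 2156 c [421.1 166.8] size [62.6 32.7] ang 6.1 z [0.0625 0.067  0.0687]
at [559.4  18.2 231.4] yaw 166.78 z [-0.     -0.0002 -1.    ] t 4.05
1 -3.2 -6.1 20.2 0 0 -0.002; 1 -3.2 -6.1 20.2 0 0 -0.002; 1 -3.1 -6.1 20.2 0 0 -0.001; 1 -3.1 -6.1 20.2 0 0 -0.002; 1 -3.1 -6.1 20.2 0 0 -0.001; 1 -3.2 -6.1 20.2 0 0 -0.002; 1 -3.1 -6.1 20.1 0 0 -0.001; 1 -3.1 -6.1 20.2 0 0 -0.002
end [573. -35.  70.]
```

Run:
```python
from h import *
p=env.get_image("wrist");H=cv2.cvtColor(p["img"],cv2.COLOR_RGB2HSV).astype(int);h,s,v=H[...,0],H[...,1],H[...,2]
m=np.zeros(h.shape,bool);m[190:310,240:310]=1;m&=(h<14)&(s>170);m=largest(m)
for r in range(195,310,10):
    u=np.nonzero(m[r])[0]
    if len(u):print(r,u.min(),u.max(),wray(p,(u.min(),r),.039)[:2],wray(p,(u.max(),r),.039)[:2])
g=(s<60)&(v>100);g[:,:230]=0;g[:,310:]=0;g[:90]=0;g[205:]=0;g=largest(g)
for r in range(95,205,12):
    u=np.nonzero(g[r])[0]
    if len(u):print(r,u.min(),u.max(),wray(p,(u.min(),r),.019)[:2],wray(p,(u.max(),r),.019)[:2])
i=cv2.resize(p["img"][80:310,200:345],None,fx=2.5,fy=2.5);cv2.imwrite("pics/w2.png",i[...,::-1])
```

```text
205 262 285 [ 0.5414 -0.0389] [ 0.5465 -0.018 ]
215 262 285 [ 0.5506 -0.0414] [ 0.5557 -0.0204]
225 263 286 [ 0.5601 -0.0431] [ 0.5651 -0.0219]
235 264 286 [ 0.5696 -0.0448] [ 0.5745 -0.0244]
245 265 287 [ 0.5794 -0.0466] [ 0.5842 -0.026 ]
255 266 288 [ 0.5892 -0.0484] [ 0.594  -0.0276]
265 267 289 [ 0.5993 -0.0503] [ 0.604  -0.0293]
275 268 290 [ 0.6095 -0.0522] [ 0.6142 -0.0311]
285 269 291 [ 0.6199 -0.0542] [ 0.6247 -0.0329]
295 271 291 [ 0.6307 -0.0553] [ 0.6351 -0.0357]
107 245 292 [ 0.4471 -0.0353] [0.4591 0.0085]
119 239 300 [ 0.4569 -0.0438] [0.4723 0.0132]
131 239 301 [ 0.4682 -0.0467] [0.4837 0.0114]
143 240 301 [ 0.4798 -0.0487] [0.4949 0.0087]
155 241 302 [ 0.4914 -0.0507] [0.5063 0.0069]
167 242 302 [ 0.503  -0.0527] [0.5175 0.0041]
179 243 303 [ 0.5147 -0.0549] [0.529  0.0023]
191 244 304 [ 0.5264 -0.0571] [0.5406 0.0004]
```

View pics/w2.png

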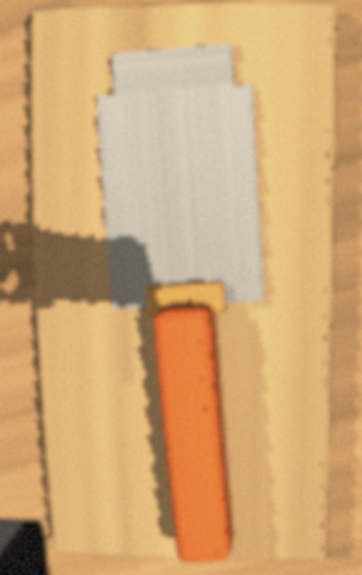

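Run:
```python
from h import *
R,p=plan([575,-35,50],169.4,1,10)
plan([575,-35,17],169.4,1,3,R,p)
```

```text
at [559.4  18.2 231.5] yaw 166.78 z [ 0.0001 -0.0001 -1.    ] t 4.1
1 -2.7 -4.8 18.2 0 0 -0.005; 1 -2.7 -4.8 18.1 0 0 -0.005; 1 -2.7 -4.9 18.2 0 0 -0.004; 1 -2.7 -4.9 18.1 0 0 -0.005; 1 -2.6 -4.9 18.2 0 0 -0.004; 1 -2.6 -4.9 18.1 0 0 -0.005; 1 -2.6 -4.9 18.2 0 0 -0.004; 1 -2.6 -4.9 18.1 0 0 -0.005
1 -2.6 -4.9 18.2 0 0 -0.004; 1 -2.5 -4.9 18.1 0 0 -0.005
end [575. -35.  50.]
at [575. -35.  50.] yaw 169.42 z [ 0.0001 -0.0001 -1.    ] t 4.1
1 0 0 11 0 0 0; 1 0 0 11 0 0 0; 1 0 0 11 0 0 0
end [575. -35.  17.]
```

Emit:
servo_tool:
  deltas: "1 -2.7 -5 18 0 0 -0.005; 1 -2.7 -5 18 0 0 -0.005; 1 -2.7 -5 18 0 0 -0.004; 1 -2.7 -5 18 0 0 -0.005; 1 -2.6 -5 18 0 0 -0.004; 1 -2.6 -5 18 0 0 -0.005; 1 -2.6 -5 18 0 0 -0.004; 1 -2.6 -5 18 0 0 -0.005"

```text
time_s: 4.77
position: [0.5719, -0.0256, 0.0868]
tool_rot: [[-0.981, 0.192, 0.0], [0.192, 0.981, -0.0], [-0.0, -0.0, -1.0]]
ft_force: [0.4, -0.3, 0.3]
grip_width: 0.0854
gripper_force: 0.0
```

Emit:
servo_tool:
  deltas: "1 -2.6 -4.5 18 0 0 -0.004; 1 -2.5 -4.5 18 0 0 -0.005; 1 0 0 14 0 0 0; 1 0 0 12 0 0 0; 1 0 0 7 0 0 0; 1 0 0 0 0 0 0; 1 0 0 0 0 0 0"

```text
time_s: 5.35
position: [0.5754, -0.0347, 0.0187]
tool_rot: [[-0.983, 0.182, 0.0], [0.182, 0.983, -0.0], [-0.0, -0.0, -1.0]]
ft_force: [0.0, 0.2, 0.3]
grip_width: 0.085
gripper_force: 0.0
```

Emit:
servo_tool:
  deltas: "0 0 0 0 0 0 0; 0 0 0 0 0 0 0; 0 0 0 0 0 0 0; 0 0 0 0 0 0 0; 0 0 0 0 0 0 0; 0 0 0 0 0 0 0; 0 0 0 0 0 0 0; 0 0 0 0 0 0 0"
  newtons: 60

```text
time_s: 6.02
position: [0.5756, -0.0344, 0.0188]
tool_rot: [[-0.983, 0.182, 0.001], [0.182, 0.983, -0.0], [-0.001, -0.0, -1.0]]
ft_force: [-0.7, 0.3, 5.3]
grip_width: 0.0207
gripper_force: 60.1
```

Run:
```python
from h import *
R,p=plan([575,-35,100],169.4,0,4)
plan([610,217,100],186,0,12,R,p)
```

```text
at [575.6 -34.4  18.8] yaw 169.53 z [ 0.0009 -0.0003 -1.    ] t 6.0167
0 0.1 -0.2 -20.3 0 0 0.001; 0 0.1 -0.2 -20.3 0 0 0; 0 0.1 -0.2 -20.3 0 0 0.001; 0 0.1 -0.1 -20.3 0 0.001 0
end [575. -35. 100.]
at [575. -35. 100.] yaw 169.42 z [-0.0001 -0.0001 -1.    ] t 6.0167
0 1 21.2 0 0 0 -0.024; 0 0.5 21.2 0 0 0 -0.024; 0 -0 21.2 0 0 0 -0.024; 0 -0.5 21.2 0 0 0 -0.024; 0 -1 21.2 0 0 0 -0.024; 0 -1.6 21.1 0 0 0 -0.024; 0 -2.1 21.1 0 0 0 -0.024; 0 -2.6 21 0 0 0 -0.024
0 -3.1 21 0 0 0 -0.024; 0 -3.5 20.9 0 0 0 -0.024; 0 -4.1 20.8 0 0 0 -0.025; 0 -4.6 20.7 0 0 0 -0.024
end [610. 217. 100.]
```

Emit:
servo_tool:
  deltas: "0 0 0 -10 0 0 0; 0 0 0 -20 0 0 0; 0 0 0 -20 0 0 0; 0 0 0 -20 0 0 0; 0 0 0 -10 0 0 0; 0 1 15 0 0 0 -0.024; 0 0.5 20 0 0 0 -0.024; 0 0 22 0 0 0 -0.024"

```text
time_s: 6.68
position: [0.5825, 0.0224, 0.0983]
tool_rot: [[-0.994, 0.111, -0.001], [0.111, 0.994, 0.0], [0.001, -0.0, -1.0]]
ft_force: [0.6, 1.0, -2.1]
grip_width: 0.0205
gripper_force: 59.0
```

Emit:
servo_tool:
  deltas: "0 -0.5 22 0 0 0 -0.024; 0 -1 22 0 0 0 -0.024; 0 -1.5 22 0 0 0 -0.024; 0 -2 22 0 0 0 -0.024; 0 -2.5 22 0 0 0 -0.024; 0 -3 22 0 0 0 -0.024; 0 -3.5 22 0 0 0 -0.024; 0 -4 22 0 0 0 -0.024"

```text
time_s: 7.35
position: [0.6051, 0.199, 0.0978]
tool_rot: [[-0.997, -0.082, -0.001], [-0.082, 0.997, -0.0], [0.001, -0.0, -1.0]]
ft_force: [0.0, 0.6, -2.5]
grip_width: 0.0206
gripper_force: 59.0
```

Emit:
servo_tool:
  deltas: "0 -4.5 22 0 0 0 -0.024; 0 -3 16 0 0 0 -0.024; 0 0 0 0 0 0 0; 0 0 0 0 0 0 0; 0 0 0 0 0 0 0"

```text
time_s: 7.77
position: [0.6093, 0.2357, 0.0981]
tool_rot: [[-0.992, -0.128, -0.001], [-0.128, 0.992, -0.001], [0.001, -0.0, -1.0]]
ft_force: [0.5, 0.2, -2.6]
grip_width: 0.0209
gripper_force: 59.1
```

Run:
```python
from h import *
o=env.observe();print(o["position"],o["tool_rot"],o["time_s"],o["ft_force"])
w=env.get_image("wrist");save(w,"w3.png")
zu=o["position"][2]-.0038
for n,z in [("scraper_grip",zu+.012),("scraper_tip",zu+.002),("slot_mouth",.03),("block",0)]:
    for d in env.spot_point(n,w)[:2]: print(n,d["conf"],np.round(d["uv"]),wray(w,d["uv"],z))
P=wcloud(w);z=P[...,2]
m=largest(near(P,.398,.194,.1)&(z>.058)&(z<.074));rect("block",P,m)
```

```text
[0.6093 0.2357 0.0981] [[-0.9917 -0.1283 -0.0007]
 [-0.1283  0.9917 -0.0005]
 [ 0.0007 -0.0004 -1.    ]] 7.7667 [ 0.5186  0.1847 -2.634 ]
scraper_grip 0.97 [326. 305.] [0.6086 0.2359 0.1063]Traceback (most recent call last):
  File "<stdin>", line 8, in <module>
  File "h.py", line 17, in largest
    n,l,s,_=cv2.connectedComponentsWithStats(m.astype(np.uint8));return l==1+np.argmax(s[1:,4])
                                                                             ~~~~~~~~~^^^^^^^^^
    return _wrapfunc(a, 'argmax', axis=axis, out=out, **kwds)
    return bound(*args, **kwds)
ValueError: attempt to get argmax of an empty sequence
```

View pics/w3.png

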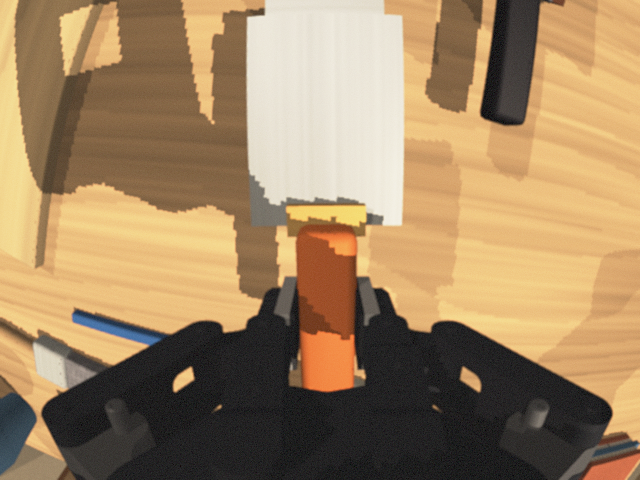

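The scraper sits straight in the grip (handle at 326,305; blade 247–403), but the block is out of view. I'll go up, sideways and forward to see it.

Emit:
servo_tool:
  deltas: "0 10 -18 -20 0 0 0; 0 10 -18 -20 0 0 0; 0 10 -18 -20 0 0 0; 0 10 -18 -20 0 0 0; 0 10 -18 -20 0 0 0; 0 10 -18 -20 0 0 0; 0 10 -12 -10 0 0 0; 0 0 0 0 0 0 0"

```text
time_s: 8.68
position: [0.5553, 0.1061, 0.2313]
tool_rot: [[-0.992, -0.126, 0.004], [-0.126, 0.992, -0.001], [-0.004, -0.001, -1.0]]
ft_force: [0.4, -0.3, -1.5]
grip_width: 0.0206
gripper_force: 59.5
```

Emit:
servo_tool:
  deltas: "0 0 0 0 0 0 0; 0 0 0 0 0 0 0"

```text
time_s: 8.85
position: [0.5554, 0.1087, 0.2277]
tool_rot: [[-0.992, -0.129, -0.001], [-0.129, 0.992, 0.0], [0.001, 0.0, -1.0]]
ft_force: [-0.4, -0.1, -2.0]
grip_width: 0.0205
gripper_force: 59.5
```

Run:
```python
from h import *
o=env.observe();print(o["position"],o["tool_rot"],o["time_s"],o["ft_force"])
w=env.get_image("wrist");save(w,"w4.png")
zu=o["position"][2]-.0038
for n,z in [("scraper_grip",zu+.012),("scraper_tip",zu+.002),("slot_mouth",.03),("block",0)]:
    for d in env.spot_point(n,w)[:2]: print(n,d["conf"],np.round(d["uv"]),wray(w,d["uv"],z))
P=wcloud(w);z=P[...,2]
m=near(P,.398,.194,.1)&(z>.058)&(z<.074);print(m.sum());rect("block",P,m)
t=env.get_image("top");P=cloud(t);z=P[...,2]
m=near(P,.398,.194,.1)&(z>.058)&(z<.074);print(m.sum());rect("block",P,m)
```

```text
[0.5554 0.1087 0.2277] [[-0.9917 -0.1286 -0.0009]
 [-0.1286  0.9917  0.0003]
 [ 0.0009  0.0004 -1.    ]] 8.85 [-0.3588 -0.0663 -1.9506]
scraper_grip 0.83 [328. 309.] [0.5564 0.1098 0.2359]
slot_mouth 0.65 [436. 111.] [0.4495 0.1983 0.03  ]
slot_mouth 0.22 [195. 173.] [ 0.5364 -0.0202  0.03  ]
block 0.61 [432.  62.] [0.3956 0.1966 0.    ]
8244
block 8244 c [395.6 221.3] size [100.9 145.1] ang 6.5 z [0.0617 0.067  0.0686]
96
block 96 c [385.4 288.4] size [11.3 50.7] ang 88.8 z [0.0601 0.0653 0.07  ]
```

View pics/w4.png

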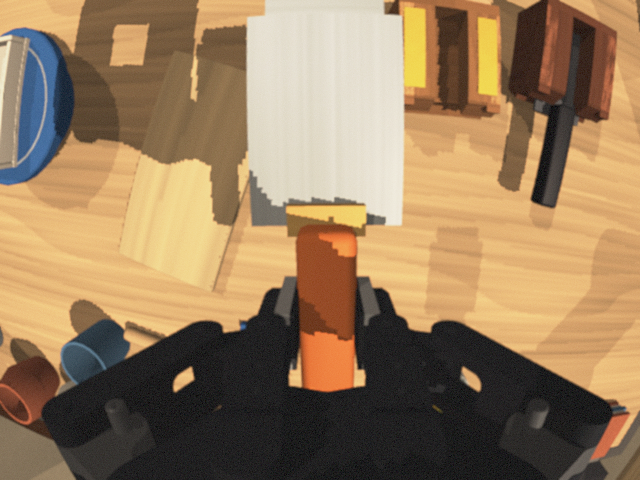

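The block (403–500, 5–115) is now clear of the blade, with its gap at columns 430–475. I'll fit its pose.

Run:
```python
from h import *
w=env.get_image("wrist");P=wcloud(w);z=P[...,2]
m=near(P,.398,.194,.08)&(z>.06)&(z<.072)
n,l,s,c=cv2.connectedComponentsWithStats(m.astype(np.uint8),connectivity=4)
for i in np.argsort(-s[:,4])[:5]:
    if i==0:continue
    q=P[l==i][:,:2]*1000;print(i,s[i],c[i]);print(cv2.minAreaRect(q.astype(np.float32)))
# block frame hist
for yaw in (5,6,7,8):
    a=np.radians(yaw);q=(P[m][:,:2]-[.398,.194])@np.array([[np.cos(a),-np.sin(a)],[np.sin(a),np.cos(a)]])*1000
    H,e=np.histogram(q[:,1],np.arange(-60,61,2));print(yaw,H)
    H,e=np.histogram(q[:,0],np.arange(-60,61,2));print(' x',H)
# blade pitch from held view
T=w["world_to_cam"]
for v,u in [(30,325),(100,325),(190,325)]:print(P[v-3:v+4,u-3:u+4].mean((0,1)))
```

```text
1 [ 397    0  104  114 7438] [451.7924  51.3785]
((398.4853210449219, 195.288818359375), (100.9269790649414, 93.25662994384766), 6.4053263664245605)
2 [446  10   1   1   1] [446.  10.]
((359.8779296875, 188.26507568359375), (0.0, 0.0), 0.0)
5 [  0   0   0   0   0   0   6  47  56 175 238 251 249 239 242 246 234 232
 227 235 234 238 215  68  16  20  23  19  23  23  20  27  20  25  26  28
  22 147 333 232 226 229 253 216 229 215 214 240 218 222 208 207 205 117
   4   0   0   0   0   0]
 x [  0   0   0   0   6  65  99 122 152 184 252 148 129 140 160 150 151 141
 150 149 139 153 142 145 147 143 152 145 150 150 140 157 146 152 149 158
 144 155 145 152 149 153 160 149 158 149 148 154 155 150 152 155 163 159
  95  28   0   0   0   0]
6 [  0   0   0   0   0   0   0  46  51 192 254 242 249 255 221 249 241 225
 218 238 244 234 214  49  19  23  21  18  22  23  24  20  25  24  24  25
  32 127 367 230 228 218 254 216 233 211 214 237 224 218 216 193 217 113
   1   0   0   0   0   0]
 x [  0   0   0   0   1  52 106 119 159 202 240 151 128 148 144 157 157 144
 141 143 142 147 144 149 153 145 144 148 
[... 489 characters left out ...]
2 147 151 147 145 154 146 146 152 156
 149 147 145 156 148 156 154 152 155 144 156 153 149 155 152 152 158 175
  78  45   0   0   0   0]
8 [  0   0   0   0   0   0   0   6  63 247 250 241 246 241 243 235 234 236
 220 228 247 231 194  50  19  16  21  20  19  25  22  21  27  19  26  24
  30 189 330 227 221 227 256 221 220 225 234 215 231 216 212 201 193 112
   8   0   0   0   0   0]
 x [  0   0   0   0   0  16  96 131 176 218 242 148 144 148 149 143 142 147
 142 154 140 142 147 147 146 153 143 154 139 150 146 146 155 148 146 158
 151 144 155 146 155 155 151 154 150 152 149 156 151 153 153 157 157 157
  88  43   6   0   0   0]
[0.4488 0.0949 0.2314]
[0.4757 0.0984 0.2285]
[0.5102 0.1029 0.2286]
```

Run:
```python
from h import *
w=env.get_image("wrist");P=wcloud(w)
p=env.observe()["position"];R=env.observe()["tool_rot"]
q=(P[4:200,262:390].reshape(-1,3)-p)@R  # tool frame
q=q[(abs(q[:,2])<.015)&(q[:,0]>.04)]
A=np.c_[q[:,0],q[:,1],np.ones(len(q))];c=np.linalg.lstsq(A,q[:,2],rcond=None)[0];print("plane",c,"at tip z",c@[.13,0,1],"at .04",c@[.04,0,1],np.median(np.abs(q[:,2]-A@c)), q[:,0].min(),q[:,0].max())
for a in np.arange(.04,.14,.01):
    s=q[(q[:,0]>a)&(q[:,0]<a+.01)]
    if len(s):print(round(a,2),np.median(s[:,2]))
R,p=plan([604.2,218.4,120],186.5,0,8)
plan([604.2,218.4,36.5],186.5,0,6,R,p)
```

```text
plane [ 0.0022 -0.0004 -0.0008] at tip z -0.0005190790482065722 at .04 -0.0007211866667730003 0.0004476450059647378 0.04185683623784293 0.12074449513188022
0.04 -0.0006844460716512375
0.05 -0.0007022409796267001
0.06 -0.0006511711345528495
0.07 -0.0006309447895856201
0.08 -0.0006235838276708461
0.09 -0.0005881600938620906
0.1 -0.0005726633947904021
0.11 -0.0005521597504293967
0.12 0.00014116391603746399
at [555.5 108.7 228. ] yaw -172.57 z [-0.0004  0.     -1.    ] t 9.25
0 -7.8 12.8 13.5 0 0 0.002; 0 -7.8 12.8 13.5 0 0 0.002; 0 -7.8 12.9 13.5 0 0 0.002; 0 -7.7 12.9 13.5 0 0 0.002; 0 -7.7 12.9 13.5 0 0 0.002; 0 -7.7 12.9 13.5 0 0 0.002; 0 -7.7 12.9 13.5 0 0 0.002; 0 -7.6 12.8 13.5 0 0 0.002
end [604.2 218.4 120. ]
at [604.2 218.4 120. ] yaw -173.49 z [-0.0004  0.     -1.    ] t 9.25
0 -0 0 13.9 0 0 0; 0 -0 0 13.9 0 0 0; 0 -0 0 13.9 0 0 0; 0 -0 0 13.9 0 0 0; 0 -0 0 14 0 0 0; 0 -0 0 13.9 0 0 0
end [604.2 218.4  36.5]
```

Emit:
servo_tool:
  deltas: "0 -7.8 13 13.5 0 0 0.002; 0 -7.8 13 13.5 0 0 0.002; 0 -7.8 13 13.5 0 0 0.002; 0 -7.7 13 13.5 0 0 0.002; 0 -7.7 13 13.5 0 0 0.002; 0 -7.7 13 13.5 0 0 0.002; 0 -7.7 13 13.5 0 0 0.002; 0 -7.6 12 13.5 0 0 0.002"

```text
time_s: 9.92
position: [0.6045, 0.2191, 0.1195]
tool_rot: [[-0.994, -0.113, -0.0], [-0.113, 0.994, -0.0], [0.0, 0.0, -1.0]]
ft_force: [-0.0, -0.1, -2.8]
grip_width: 0.0207
gripper_force: 59.5
```

Emit:
servo_tool:
  deltas: "0 0 0 14 0 0 0; 0 0 0 14 0 0 0; 0 0 0 14 0 0 0; 0 0 0 14 0 0 0; 0 0 0 14 0 0 0; 0 0 0 14 0 0 0; 0 0 0 0 0 0 0; 0 0 0 0 0 0 0"

```text
time_s: 10.58
position: [0.6041, 0.2182, 0.0359]
tool_rot: [[-0.994, -0.113, -0.001], [-0.113, 0.994, -0.0], [0.001, -0.0, -1.0]]
ft_force: [-0.3, 0.3, -1.8]
grip_width: 0.0208
gripper_force: 59.3
```

Run:
```python
from h import *
o=env.observe();print(o["ft_force"],o["wrist_torque"])
plan([604.2,218.4,36],186.5,0,2)
plan([489.9,205.4,36],186.5,0,8)
w=env.get_image("wrist");s=env.get_image("scene")
for n in("slot_mouth","scraper_tip"):
    for d in env.spot_point(n,w)[:1]:print(n,d["conf"],d["uv"],wray(w,d["uv"],.03 if n[1]=="l" else .0345))
    for d in env.spot_point(n,s)[:1]:print(n,d["conf"],d["uv"],ray(s,d["uv"],.03 if n[1]=="l" else .0345))
i=s["img"][120:270,330:530];i=cv2.resize(i,None,fx=4,fy=4);cv2.imwrite("pics/s2.png",i[...,::-1])
```

```text
[-0.2943  0.3143 -1.7769] [ 0.0198 -0.1674  0.0439]
at [604.1 218.2  35.9] yaw -173.51 z [-0.0013 -0.0002 -1.    ] t 10.5833
0 -0.1 0.1 -0 0 -0.001 0; 0 -0 0.1 -0.1 0 0 0
end [604.2 218.4  36. ]
at [604.1 218.2  35.9] yaw -173.51 z [-0.0013 -0.0002 -1.    ] t 10.5833
0 14.4 0 0 0 0 0; 0 14.4 0 0 0 0 0; 0 14.3 0 0 0 0 0; 0 14.4 0 0 0 0 0; 0 14.3 0 0 0 0 0; 0 14.4 0.1 0 0 0 0; 0 14.3 0 0 0 -0.001 0; 0 14.4 0.1 0.1 0 0 0
end [489.9 205.4  36. ]
slot_mouth 0.91 [402.3, 198.5] [0.4488 0.1978 0.03  ]
scraper_tip 0.83 [409.9, 204.6] [0.4789 0.2037 0.0345]
```

View pics/s2.png

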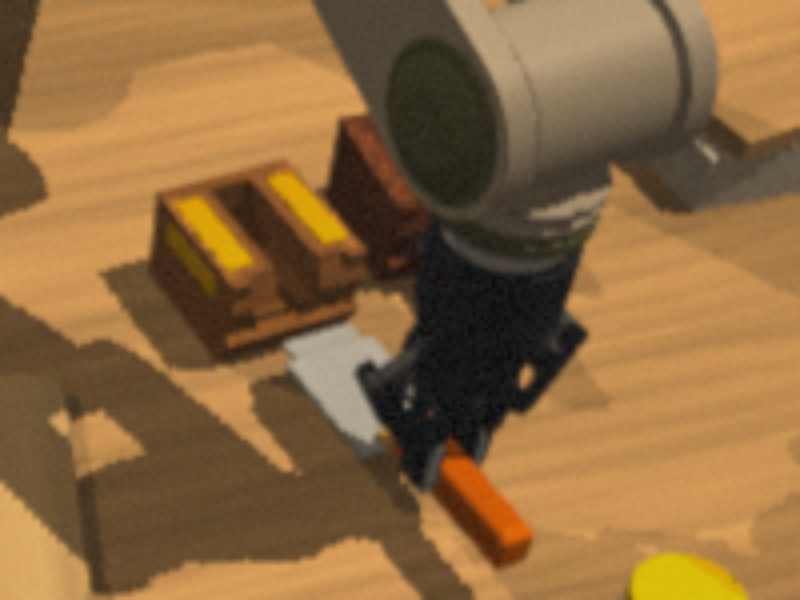

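The scene crop shows the blade just in front of the slot mouth and in line with it. I'll insert stepwise, watching the force.

Emit:
servo_tool:
  deltas: "0 7 0 0 0 0 0; 0 7 0 0 0 0 0; 0 7 0 0 0 0 0; 0 7 0 0 0 0 0; 0 7 0 0 0 0 0; 0 7 0 0 0 0 0; 0 7 0 0 0 0 0; 0 0 0 0 0 0 0"

```text
time_s: 11.55
position: [0.554, 0.2126, 0.0364]
tool_rot: [[-0.994, -0.113, -0.001], [-0.113, 0.994, -0.0], [0.001, -0.0, -1.0]]
ft_force: [1.0, 0.2, -2.3]
grip_width: 0.0209
gripper_force: 59.4
```

Emit:
servo_tool:
  deltas: "0 5 0 0 0 0 0; 0 5 0 0 0 0 0; 0 5 0 0 0 0 0; 0 5 0 0 0 0 0; 0 5 0 0 0 0 0; 0 0 0 0 0 0 0"

```text
time_s: 12.05
position: [0.5296, 0.2098, 0.0363]
tool_rot: [[-0.994, -0.113, -0.001], [-0.113, 0.994, -0.0], [0.001, 0.0, -1.0]]
ft_force: [-0.3, 0.9, -3.0]
grip_width: 0.0207
gripper_force: 59.4
```

Emit:
servo_tool:
  deltas: "0 6 0 0 0 0 0; 0 6 0 0 0 0 0; 0 6 0 0 0 0 0; 0 6 0 0 0 0 0; 0 6 0 0 0 0 0; 0 2 0 0 0 0 0; 0 0 0 0 0 0 0"

```text
time_s: 12.63
position: [0.4984, 0.2062, 0.0364]
tool_rot: [[-0.994, -0.113, -0.0], [-0.113, 0.994, -0.0], [0.0, -0.0, -1.0]]
ft_force: [-0.4, 0.3, -2.6]
grip_width: 0.0209
gripper_force: 59.4
```

Emit:
servo_tool:
  deltas: "0 2 0 0 0 0 0; 0 2 0 0 0 0 0; 0 1 0 0 0 0 0; 0 0 0 0 0 0 0"

```text
time_s: 12.97
position: [0.4938, 0.2056, 0.0363]
tool_rot: [[-0.994, -0.113, -0.0], [-0.113, 0.994, -0.0], [0.0, -0.0, -1.0]]
ft_force: [-0.1, -0.3, -2.6]
grip_width: 0.0206
gripper_force: 59.4
```

Emit:
servo_tool:
  deltas: "0 1 0 0 0 0 0; 0 1 0 0 0 0 0; 0 1 0 0 0 0 0; 0 0 0 0 0 0 0"

```text
time_s: 13.3
position: [0.4908, 0.2053, 0.0363]
tool_rot: [[-0.994, -0.113, -0.0], [-0.113, 0.994, -0.0], [0.0, 0.0, -1.0]]
ft_force: [0.2, 0.7, -2.8]
grip_width: 0.0209
gripper_force: 59.4
```

Emit:
servo_tool:
  deltas: "0 1 0 0 0 0 0; 0 1 0 0 0 0 0; 0 0 0 0 0 0 0"

```text
time_s: 13.55
position: [0.4897, 0.2051, 0.0366]
tool_rot: [[-0.994, -0.113, 0.002], [-0.113, 0.994, 0.0], [-0.002, 0.0, -1.0]]
ft_force: [3.2, 0.2, -2.6]
grip_width: 0.0207
gripper_force: 59.5
```

Contact is beginning, as expected for the back stop. I'll press a little more to confirm it.

Emit:
servo_tool:
  deltas: "0 1 0 0 0 0 0; 0 1 0 0 0 0 0; 0 0 0 0 0 0 0"

```text
time_s: 13.8
position: [0.4896, 0.205, 0.0373]
tool_rot: [[-0.994, -0.113, 0.007], [-0.113, 0.994, 0.001], [-0.007, 0.0, -1.0]]
ft_force: [8.1, 1.0, -2.0]
grip_width: 0.0206
gripper_force: 59.5
```

Emit:
servo_tool:
  deltas: "0 -2.5 0 0 0 0 0; 0 0 0 1 0 0 0; 0 0 0 1 0 0 0; 0 0 0 0 0 0 0"

```text
time_s: 14.13
position: [0.4897, 0.2052, 0.0342]
tool_rot: [[-0.994, -0.113, 0.0], [-0.113, 0.994, 0.0], [-0.0, 0.0, -1.0]]
ft_force: [3.9, -0.2, -1.3]
grip_width: 0.0203
gripper_force: 59.6
```

Emit:
servo_tool:
  deltas: "0 0 0 0.5 0 0 0; 0 0 0 0.5 0 0 0; 0 0 0 0 0 0 0"

```text
time_s: 14.38
position: [0.4898, 0.2052, 0.0337]
tool_rot: [[-0.994, -0.113, 0.001], [-0.113, 0.994, 0.0], [-0.001, 0.0, -1.0]]
ft_force: [4.0, -0.6, 2.3]
grip_width: 0.0208
gripper_force: 60.1
```

Emit:
servo_tool:
  deltas: "0.6 0 0 0 0 0 0; 0.6 0 0 0 0 0 0; 0.6 0 0 0 0 0 0; 0.6 0 0 0 0 0 0; 0.6 0 0 0 0 0 0"
  newtons: 30

```text
time_s: 14.8
position: [0.4892, 0.2051, 0.0332]
tool_rot: [[-0.994, -0.113, -0.001], [-0.113, 0.994, -0.0], [0.001, -0.0, -1.0]]
ft_force: [-0.1, 0.2, 0.3]
grip_width: 0.0512
gripper_force: 0.0
```

Emit:
servo_tool:
  deltas: "0.6 0 0 -10 0 0 0; 0.6 0 0 -20 0 0 0; 0.6 0 0 -25 0 0 0; 0.6 0 0 -25 0 0 0; 1 0 0 -25 0 0 0; 1 0 0 -25 0 0 0; 1 -8 0 -20 0 0 0; 1 0 0 0 0 0 0"

```text
time_s: 15.47
position: [0.4996, 0.2064, 0.1882]
tool_rot: [[-0.994, -0.113, 0.008], [-0.113, 0.994, 0.001], [-0.009, 0.0, -1.0]]
ft_force: [0.1, -1.5, -0.1]
grip_width: 0.0851
gripper_force: 0.0
```

Run:
```python
from h import *
o=env.observe();print(o["position"],o["time_s"],o["grip_width"])
w=env.get_image("wrist")
P=wcloud(w);z=P[...,2]
H=cv2.cvtColor(w["img"],cv2.COLOR_RGB2HSV).astype(int)
m=near(P,.51,.206,.12)&(H[...,0]<13)&(H[...,1]>190)&(z>.045)&(z<.075);m=largest(m);rect("handle top",P,m)
a=np.radians(6.5);C=np.array([[np.cos(a),-np.sin(a)],[np.sin(a),np.cos(a)]])
q=P[m].copy();q[:,:2]=(q[:,:2]-[.3985,.195])@C
A=np.c_[q[:,:2],np.ones(len(q))];print("slopes",np.linalg.lstsq(A,q[:,2],rcond=None)[0],"x range",np.percentile(q[:,0],[1,99]),"y",np.percentile(q[:,1],[2,98]))
i=cv2.resize(w["img"],None,fx=1.2,fy=1.2);cv2.imwrite("pics/w5.png",i[...,::-1])
```

```text
[0.4996 0.2064 0.1882] 15.4667 0.08508235043839782
handle top 123 c [470.2 196.4] size [14.8 35.4] ang 67.8 z [0.051  0.0532 0.0546]
slopes [ 0.0178 -0.0902  0.0514] x range [0.0585 0.0898] y [-0.0099  0.0068]
```

View pics/w5.png

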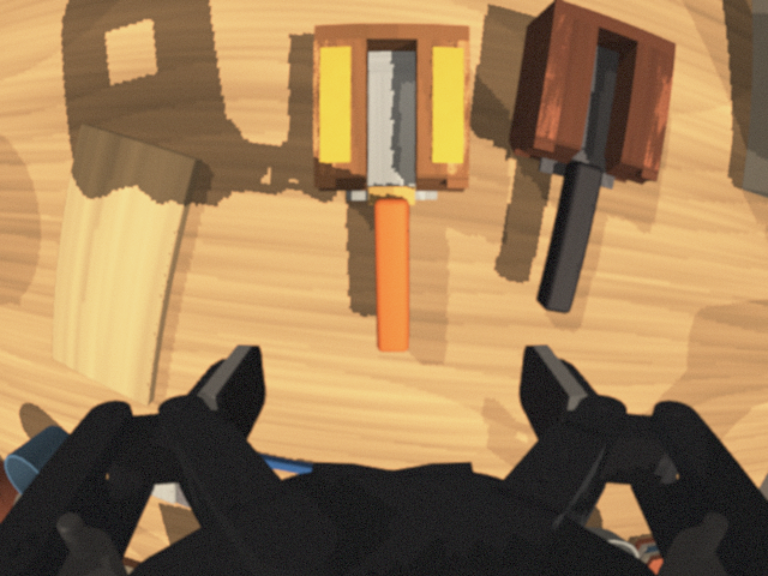

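The wrist view shows the blade fully in the slot (handle 390,200–350 straight out of the mouth), handle top at 54 mm, so it is home and flat. Next is the dish.

Run:
```python
from h import *
plan([490,-260,200],178.2,1,16)
```

```text
at [498.4 206.2 185.8] yaw -173.51 z [ 0.0048  0.0008 -1.    ] t 15.5167
1 3.8 -28.9 -0.9 0 0 0.009; 1 3.5 -28.9 -0.9 0 0 0.009; 1 3.3 -29 -0.9 0 0 0.009; 1 3 -29 -0.9 0 0 0.009; 1 2.8 -29 -0.9 0 0 0.009; 1 2.5 -29 -0.9 0 0 0.009; 1 2.2 -29.1 -0.9 0 0 0.009; 1 2 -29.1 -0.9 0 0.001 0.009
1 1.7 -29.1 -0.9 0 0 0.009; 1 1.5 -29.1 -0.9 0 0.001 0.009; 1 1.2 -29.1 -0.9 0 0 0.009; 1 0.9 -29.1 -0.9 0 0.001 0.009; 1 0.7 -29.1 -1 0 0 0.009; 1 0.4 -29.1 -0.9 0 0.001 0.009; 1 0.2 -29.2 -1 0 0 0.009; 1 -0.1 -29.1 -0.9 0.001 0.001 0.01
end [ 490. -260.  200.]
```

Emit:
servo_tool:
  deltas: "1 4 -20 -1 0 0 0.009; 1 3.5 -29 -1 0 0 0.009; 1 3.5 -31 -1 0 0 0.009; 1 3 -31 -1 0 0 0.009; 1 3 -31 -1 0 0 0.009; 1 2.5 -31 -1 0 0 0.009; 1 2 -31 -1 0 0 0.009; 1 2 -31 -1 0 0 0.009"

```text
time_s: 16.18
position: [0.4918, -0.0314, 0.1907]
tool_rot: [[-0.999, -0.041, -0.002], [-0.041, 0.999, 0.001], [0.002, 0.001, -1.0]]
ft_force: [0.7, -0.8, 0.1]
grip_width: 0.0855
gripper_force: 0.0
```

Emit:
servo_tool:
  deltas: "1 2 -31 -1 0 0 0.009; 1 1.5 -31 -1 0 0 0.009; 1 1 -31 -1 0 0 0.009; 1 1 -31 -1 0 0 0.009; 1 0.5 -31 -1 0 0 0.009; 1 0.5 -29 -1 0 0 0.009; 1 0 -25 -1 0 0 0.009; 1 0 -21 -1 0 0 0.009"

```text
time_s: 16.85
position: [0.4882, -0.2618, 0.1984]
tool_rot: [[-0.999, 0.032, -0.002], [0.032, 0.999, 0.001], [0.002, 0.001, -1.0]]
ft_force: [0.4, 0.4, 0.4]
grip_width: 0.0857
gripper_force: 0.0
```

Emit:
servo_tool:
  deltas: "1 0 0 0 0 0 0; 1 0 0 0 0 0 0; 1 0 0 0 0 0 0"

```text
time_s: 17.1
position: [0.4886, -0.2595, 0.1987]
tool_rot: [[-1.0, 0.031, -0.001], [0.031, 1.0, 0.001], [0.001, 0.001, -1.0]]
ft_force: [-0.1, 0.5, 0.5]
grip_width: 0.0855
gripper_force: 0.0
```

Run:
```python
from h import *
w=env.get_image("wrist");P=wcloud(w);z=P[...,2]
m=largest(near(P,.467,-.262,.1)&(z>.083)&(z<.1));r=rect("dish",P,m)
m=near(P,.467,-.44,.09)&(z>.052)&(z<.068);rect("timer",P,largest(m))
H=cv2.cvtColor(w["img"],cv2.COLOR_RGB2HSV).astype(int);h,s=H[...,0],H[...,1]
m=largest(near(P,.463,-.44,.06)&((h<8)|(h>172))&(s>150)&(z>.085));rect("key",P,m)
m=largest(near(P,.465,-.44,.07)&(h>45)&(h<85)&(s>80)&(z>.045));rect("green",P,m)
save(w,"w6.png")
for n,zz in(("dish",.06),("key_grip",.09),("timer",.0)):
    for d in env.spot_point(n,w)[:1]:print(n,d["conf"],np.round(d["uv"]),wray(w,d["uv"],zz))
R,p=plan([469,-260.5,120],178.2,1,5)
plan([469,-260.5,65],178.2,1,4,R,p)
```

```text
dish 4743 c [ 468.2 -259.5] size [ 58.4 138.9] ang 88.2 z [0.0861 0.0903 0.0916]
timer 7488 c [ 462.3 -439.7] size [109.8 109.5] ang 47.5 z [0.059  0.0612 0.0629]
key 1574 c [ 462.  -439.4] size [62.2 13.8] ang 25.6 z [0.0867 0.0989 0.1014]
green 8 c [ 431.7 -474.9] size [4.9 1.8] ang 85.3 z [0.0612 0.0622 0.064 ]
dish 0.64 [325. 198.] [ 0.4692 -0.2592  0.06  ]
key_grip 0.94 [ 97. 208.] [ 0.4622 -0.4395  0.09  ]
timer 0.97 [147. 189.] [ 0.4607 -0.4385  0.    ]
at [ 489.1 -259.4  199.3] yaw 178.31 z [-0.0002  0.0003 -1.    ] t 17.3
1 4 -0.4 15.9 0 0 0; 1 4 -0.3 15.9 0 0 0; 1 4 -0.4 15.8 0 0 0.001; 1 4 -0.3 15.9 0 0 0; 1 4 -0.4 15.8 0 0 0.001
end [ 469.  -260.5  120. ]
at [ 469.  -260.5  120. ] yaw 178.19 z [-0.0002  0.0003 -1.    ] t 17.3
1 -0 0 13.8 0 0 0; 1 -0 0 13.7 0 0 0; 1 -0 0 13.8 0 0 0; 1 -0 0 13.7 0 0 0
end [ 469.  -260.5   65. ]
```

View pics/w6.png

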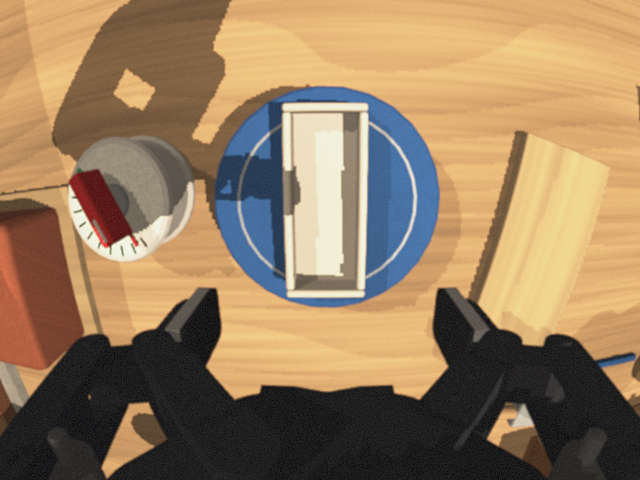

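The wrist view shows the dish centred at (326,198), squarely between the finger lines. I'll descend and grasp gently.

Emit:
servo_tool:
  deltas: "1 4 0 16 0 0 0; 1 4 0 16 0 0 0; 1 4 0 16 0 0 0; 1 4 0 16 0 0 0; 1 4.5 0 16 0 0 0; 1 0 0 16 0 0 0; 1 0 0 14 0 0 0; 1 0 0 14 0 0 0"

```text
time_s: 17.97
position: [0.4685, -0.2591, 0.0748]
tool_rot: [[-1.0, 0.03, 0.0], [0.03, 1.0, 0.0], [-0.0, 0.0, -1.0]]
ft_force: [-0.5, 0.0, 0.5]
grip_width: 0.0856
gripper_force: 0.0
```

Emit:
servo_tool:
  deltas: "1 0 0 10 0 0 0; 1 0 0 0 0 0 0; 0.5 0 0 0 0 0 0; 0.5 0 0 0 0 0 0; 0.5 0 0 0 0 0 0; 0.5 0 0 0 0 0 0; 0.5 0 0 0 0 0 0; 0.5 0 0 0 0 0 0"
  newtons: 35

```text
time_s: 18.63
position: [0.469, -0.26, 0.0663]
tool_rot: [[-1.0, 0.031, 0.002], [0.031, 1.0, -0.001], [-0.002, -0.001, -1.0]]
ft_force: [-0.1, 1.2, 6.0]
grip_width: 0.0573
gripper_force: 38.8
```

Run:
```python
from h import *
R,p=plan([469,-260,140],178.3,.5,6)
R,p=plan([539.5,-32.5,140],166,.5,13,R,p)
R,p=plan([539.5,-32.5,26],166,.5,9,R,p)
```

```text
at [ 469.  -260.    66.3] yaw 178.24 z [ 0.0016 -0.0012 -1.    ] t 18.6333
0.5 -0 -0 -12.3 0 0 0; 0.5 -0 -0 -12.3 0 0 0; 0.5 -0 -0 -12.3 0 0 0; 0.5 -0 -0 -12.3 0 0.001 0; 0.5 -0.1 -0.1 -12.2 -0.001 0 -0.001; 0.5 -0 0 -12.3 0 0.001 0
end [ 469. -260.  140.]
at [ 469. -260.  140.] yaw 178.29 z [-0.0004 -0.0002 -1.    ] t 18.6333
0.5 -4.9 17.7 -0 0 0 0.017; 0.5 -4.6 17.7 -0 0 0 0.016; 0.5 -4.3 17.8 -0 0 0 0.017; 0.5 -4 17.9 -0 0 0 0.016; 0.5 -3.7 17.9 -0 0 0 0.017; 0.5 -3.4 18 -0 0 0 0.016; 0.5 -3.1 18.1 -0 0 0 0.017; 0.5 -2.8 18.1 -0 0 0 0.016
0.5 -2.6 18.1 -0 0 0 0.017; 0.5 -2.2 18.2 -0 0 0 0.016; 0.5 -2 18.2 -0 0 0 0.017; 0.5 -1.6 18.3 -0 0 0 0.016; 0.5 -1.4 18.3 -0 0 0 0.017
end [539.5 -32.5 140. ]
at [539.5 -32.5 140. ] yaw 165.98 z [-0.0004 -0.0002 -1.    ] t 18.6333
0.5 -0 -0 12.7 0 0 0; 0.5 -0 -0 12.7 0 0 0; 0.5 -0 -0 12.7 0 0 0; 0.5 -0 -0 12.6 0 0 0; 0.5 -0 -0 12.7 0 0 0; 0.5 -0 -0 12.6 0 0 0; 0.5 -0 -0 12.7 0 0 0; 0.5 -0 -0 12.6 0 0 0
0.5 -0 -0 12.7 0 0 0
end [539.5 -32.5  26. ]
```

Emit:
servo_tool:
  deltas: "0.5 0 0 -3 0 0 0; 0.5 0 0 -6 0 0 0; 0.5 0 0 -11 0 0 0; 0.5 0 0 -15 0 0 0; 0.5 0 0 -15 0 0 0; 0.5 0 0 -14 0 0 0; 0.5 0 0 -10 0 0 0; 0.5 0 0 0 0 0 0"

```text
time_s: 19.3
position: [0.4691, -0.2602, 0.1415]
tool_rot: [[-1.0, 0.031, 0.003], [0.031, 1.0, -0.002], [-0.003, -0.002, -1.0]]
ft_force: [0.5, -0.7, -2.2]
grip_width: 0.057
gripper_force: 38.0
```

Emit:
servo_tool:
  deltas: "0.5 -3 9 0 0 0 0.012; 0.5 -4.5 14 0 0 0 0.016; 0.5 -5 18 0 0 0 0.016; 0.5 -4.5 19 0 0 0 0.016; 0.5 -4 19 0 0 0 0.016; 0.5 -4 19 0 0 0 0.016; 0.5 -3.5 19 0 0 0 0.016; 0.5 -3 19 0 0 0 0.016"

```text
time_s: 19.97
position: [0.5118, -0.1257, 0.1387]
tool_rot: [[-0.988, 0.155, -0.001], [0.155, 0.988, 0.001], [0.001, 0.0, -1.0]]
ft_force: [-0.1, -0.1, -2.5]
grip_width: 0.057
gripper_force: 38.0
```

Emit:
servo_tool:
  deltas: "0.5 -3 19 0 0 0 0.016; 0.5 -2.5 19 0 0 0 0.016; 0.5 -2 19 0 0 0 0.016; 0.5 -2 17 0 0 0 0.016; 0.5 -1.5 14 0 0 0 0.016; 0.5 -1 9 0 0 0 0.012; 0.5 0 0 0 0 0 0; 0.5 0 0 0 0 0 0"

```text
time_s: 20.63
position: [0.5417, -0.0337, 0.1388]
tool_rot: [[-0.97, 0.243, -0.001], [0.243, 0.97, 0.0], [0.001, -0.0, -1.0]]
ft_force: [-1.1, -0.5, -2.5]
grip_width: 0.0576
gripper_force: 38.0
```

Run:
```python
from h import *
plan([539.5,-32.5,30],166,.5,8)
w=env.get_image("wrist");P=wcloud(w);z=P[...,2];o=env.observe()
m=largest(near(P,*o["position"][:2],.1)&(abs(z-o["position"][2]-.024)<.008));rect("dish",P,m)
q=P[m];A=np.c_[q[:,:2],np.ones(len(q))];print("tilt",np.linalg.lstsq(A,q[:,2],rcond=None)[0])
```

```text
at [541.7 -33.7 138.8] yaw 165.93 z [-0.0011  0.0001 -1.    ] t 20.6333
0.5 0.3 0.1 13.6 0 0 0; 0.5 0.3 0.1 13.6 0 0 0; 0.5 0.3 0.1 13.6 0 0 0; 0.5 0.3 0.1 13.6 0 0 0; 0.5 0.3 0.1 13.6 0 0 0; 0.5 0.3 0 13.6 0 0 0; 0.5 0.2 0.1 13.6 0 -0.001 -0.001; 0.5 0.3 0 13.6 0 0 0
end [539.5 -32.5  30. ]
dish 14185 c [523.6 -29.1] size [ 85.1 104.1] ang 76.4 z [0.1574 0.1629 0.1661]
tilt [-0.0004  0.0007  0.1628]
```

Emit:
servo_tool:
  deltas: "0.5 0.3 0.1 15 0 0 0; 0.5 0.3 0.1 18 0 0 0; 0.5 0.3 0.1 18 0 0 0; 0.5 0.3 0.1 18 0 0 0; 0.5 0.3 0.1 16 0 0 0; 0.5 0.3 0 14 0 0 0; 0.5 0.3 0 10 0 0 0; 0.5 0 0 4 0 0 0"

```text
time_s: 21.35
position: [0.5393, -0.0333, 0.025]
tool_rot: [[-0.97, 0.245, -0.002], [0.245, 0.97, 0.001], [0.002, -0.0, -1.0]]
ft_force: [-0.3, 1.1, -1.4]
grip_width: 0.0573
gripper_force: 38.0
```

Emit:
servo_tool:
  deltas: "0.5 0 0 1 0 0 0; 0.5 0 0 1 0 0 0; 0.5 0 0 0.5 0 0 0; 0.5 0 0 0 0 0 0"

```text
time_s: 21.68
position: [0.5404, -0.0329, 0.0244]
tool_rot: [[-0.97, 0.244, 0.001], [0.244, 0.97, -0.0], [-0.001, -0.0, -1.0]]
ft_force: [-0.3, -0.5, -1.6]
grip_width: 0.0569
gripper_force: 38.0
```

Emit:
servo_tool:
  deltas: "0.5 0 0 0.7 0 0 0; 0.5 0 0 0.7 0 0 0; 0.5 0 0 0.6 0 0 0; 0.5 0 0 0 0 0 0"

```text
time_s: 22.02
position: [0.5401, -0.0328, 0.0218]
tool_rot: [[-0.97, 0.244, 0.0], [0.244, 0.97, -0.0], [-0.0, 0.0, -1.0]]
ft_force: [0.2, 0.2, -1.6]
grip_width: 0.0571
gripper_force: 38.0
```

Emit:
servo_tool:
  deltas: "0.5 0 0 0.5 0 0 0; 0.5 0 0 0.5 0 0 0; 0.5 0 0 0 0 0 0"

```text
time_s: 22.27
position: [0.5401, -0.0328, 0.0214]
tool_rot: [[-0.97, 0.244, 0.0], [0.244, 0.97, -0.0], [-0.0, -0.0, -1.0]]
ft_force: [-2.6, 0.6, 4.6]
grip_width: 0.0574
gripper_force: 38.7
```

Emit:
servo_tool:
  deltas: "1 0 0 0 0 0 0; 1 0 0 0 0 0 0; 1 0 0 0 0 0 0; 1 0 0 0 0 0 0; 1 0 0 -5 0 0 0; 1 0 0 -15 0 0 0; 1 0 0 -25 0 0 0; 1 0 0 -25 0 0 0"

```text
time_s: 22.93
position: [0.5397, -0.0327, 0.0916]
tool_rot: [[-0.97, 0.244, -0.001], [0.244, 0.97, 0.0], [0.002, 0.0, -1.0]]
ft_force: [0.7, -0.1, -0.7]
grip_width: 0.0855
gripper_force: 0.0
```

Emit:
servo_tool:
  deltas: "1 0 0 -25 0 0 0; 1 0 0 -25 0 0 0; 1 0 0 -25 0 0 0; 1 0 0 -15 0 0 0; 1 0 0 0 0 0 0"

```text
time_s: 23.35
position: [0.5413, -0.0331, 0.1845]
tool_rot: [[-0.97, 0.244, 0.006], [0.244, 0.97, -0.002], [-0.007, -0.0, -1.0]]
ft_force: [-0.4, -0.0, 0.0]
grip_width: 0.0853
gripper_force: 0.0
```

Run:
```python
from h import *
w=env.get_image("wrist");P=wcloud(w);z=P[...,2]
rect("board",P,largest(near(P,.54,-.03,.17)&(z>.009)&(z<.021)))
m=largest(near(P,.54,-.033,.1)&(z>.038)&(z<.052));rect("dish",P,m)
o=env.observe();print(o["q"])
R,p=plan([500,-400,190],206,1,16)
```

```text
board 21744 c [539.1 -32.7] size [120.6 229.5] ang 75.8 z [0.0145 0.0157 0.0169]
dish 3734 c [539.3 -32.4] size [ 58.8 139.2] ang 75.8 z [0.0404 0.0452 0.0466]
[-16.0196  23.2191  80.6098   0.0008  75.9773 -91.88  ]
at [540.5 -32.9 182.3] yaw 165.86 z [ 0.0033 -0.0009 -1.    ] t 23.4
1 -3.1 -22.9 -0.5 0 0 -0.044; 1 -2.1 -23 -0.5 0 0 -0.044; 1 -1.1 -23 -0.5 0 0 -0.044; 1 -0.1 -23.1 -0.5 0 0 -0.044; 1 0.9 -23.1 -0.5 0 0 -0.044; 1 1.9 -23 -0.5 0 0 -0.044; 1 2.9 -22.9 -0.4 0 0 -0.044; 1 3.9 -22.7 -0.5 0 0 -0.044
1 4.9 -22.6 -0.4 0 0 -0.044; 1 5.9 -22.3 -0.5 0 0 -0.044; 1 6.9 -22 -0.4 0 0 -0.043; 1 7.8 -21.7 -0.5 0 0.001 -0.044; 1 8.8 -21.4 -0.4 0 0 -0.043; 1 9.7 -20.9 -0.4 -0.001 0.001 -0.044; 1 10.6 -20.5 -0.5 0 0 -0.043; 1 11.4 -20 -0.4 -0.001 0.001 -0.044
end [ 500.  -399.9  190. ]
```

The dish sits centred on the board, in line with it (dish 539,-32 at 75.8°; board 539,-33 at 75.8°). For the key, joint 6 would pass its range at yaw 206, so I use yaw 26.

Run:
```python
from h import *
R,p=plan([430,-420,190],26,1,23)
```

```text
at [540.5 -32.9 182.3] yaw 165.86 z [ 0.0033 -0.0009 -1.    ] t 23.4
1 0.5 -17.5 -0.3 0 0 0.106; 1 -1.3 -17.5 -0.3 0 0 0.106; 1 -3.1 -17.2 -0.3 0 0 0.106; 1 -4.9 -16.8 -0.3 0 0 0.106; 1 -6.7 -16.2 -0.3 0 0 0.106; 1 -8.4 -15.4 -0.3 0 0 0.106; 1 -9.9 -14.4 -0.3 0 0 0.106; 1 -11.4 -13.3 -0.3 0 0 0.106
1 -12.8 -12 -0.4 0 0 0.106; 1 -13.9 -10.6 -0.3 0 0 0.106; 1 -15 -9 -0.4 0 0 0.106; 1 -15.9 -7.4 -0.3 0 0 0.106; 1 -16.5 -5.7 -0.4 0 0 0.106; 1 -17.1 -3.9 -0.3 0 0 0.106; 1 -17.4 -2 -0.4 0 0 0.106; 1 -17.5 -0.2 -0.3 0 0 0.106
1 -17.4 1.7 -0.4 0 0 0.106; 1 -17.1 3.5 -0.3 0 0 0.107; 1 -16.7 5.3 -0.4 0.001 0 0.106; 1 -16 7 -0.3 0 0 0.107; 1 -15.2 8.7 -0.4 0.001 -0.001 0.106; 1 -14.2 10.2 -0.3 0 0 0.107; 1 -12.9 11.7 -0.4 0.001 -0.001 0.106
end [ 430. -420.  190.]
```

Emit:
servo_tool:
  deltas: "1 0.5 -17.5 0 0 0 0.106; 1 -1.5 -17.5 0 0 0 0.106; 1 -3 -17 0 0 0 0.106; 1 -5 -17 0 0 0 0.106; 1 -6.5 -16 -1 0 0 0.106; 1 -8.5 -15.5 -1 0 0 0.106; 1 -10 -14.5 -1 0 0 0.106; 1 -11.5 -13.5 0 0 0 0.106"

```text
time_s: 24.07
position: [0.5007, -0.1683, 0.1827]
tool_rot: [[-0.454, 0.891, -0.002], [0.891, 0.454, 0.001], [0.002, -0.001, -1.0]]
ft_force: [-0.8, 0.4, -0.1]
grip_width: 0.0855
gripper_force: 0.0
```

Emit:
servo_tool:
  deltas: "1 -13 -12 0 0 0 0.106; 1 -14 -10.5 0 0 0 0.106; 1 -15 -9 0 0 0 0.106; 1 -16 -7.5 0 0 0 0.106; 1 -16.5 -5.5 0 0 0 0.106; 1 -17 -4 0 0 0 0.106; 1 -17.5 -2 0 0 0 0.106; 1 -17.5 0 0 0 0 0.106"

```text
time_s: 24.73
position: [0.4627, -0.3033, 0.1824]
tool_rot: [[0.368, 0.93, -0.002], [0.93, -0.368, 0.002], [0.001, -0.002, -1.0]]
ft_force: [1.2, -0.0, 0.1]
grip_width: 0.0855
gripper_force: 0.0
```

Emit:
servo_tool:
  deltas: "1 -17.5 1.5 0 0 0 0.106; 1 -17 3.5 0 0 0 0.106; 1 -16.5 5.5 0 0 0 0.106; 1 -16 7 0 0 0 0.106; 1 -15 8.5 0 0 0 0.106; 1 -14 10 0 0 0 0.106; 1 -13 11.5 0 0 0 0.106; 1 0 0 0 0 0 0"

```text
time_s: 25.4
position: [0.4288, -0.4219, 0.182]
tool_rot: [[0.901, 0.435, -0.002], [0.435, -0.901, 0.001], [-0.001, -0.002, -1.0]]
ft_force: [-0.1, -0.3, -0.1]
grip_width: 0.0853
gripper_force: 0.0
```

```bash
cat > key.py <<'E'
from h import *
def meas(w,cl):
    P=cl(w);z=P[...,2];H=cv2.cvtColor(w["img"],cv2.COLOR_RGB2HSV).astype(int);h,s=H[...,0],H[...,1]
    m=near(P,.463,-.44,.09)&(z>.053)&(z<.068);rect("timer",P,largest(m))
    m=largest(near(P,.463,-.44,.06)&((h<8)|(h>172))&(s>150)&(z>.085)&(z<.11));r=rect("key",P,m)
    g=near(P,.463,-.44,.07)&(h>45)&(h<85)&(s>80)&(z>.045)&(z<.075)
    if g.sum():
        rect("green",P,g);a=np.degrees(np.arctan2(P[g][:,1]+.4397,P[g][:,0]-.4625));print("green angles",np.percentile(a,[2,50,98]))
E
python3 - <<'E'
from key import *
o=env.observe();print(o["q"],o["time_s"])
w=env.get_image("wrist");save(w,"w7.png");meas(w,wcloud);meas(env.get_image("top"),cloud)
for n,zz in(("key_grip",.09),):
    for d in env.spot_point(n,w)[:1]:print(n,d["conf"],np.round(d["uv"]),wray(w,d["uv"],zz))
E
```

```text
[-55.7825  29.151   70.3834  -0.0358  80.5821   8.461 ] 25.4
timer 14457 c [ 462.9 -440.4] size [111.1 110.6] ang 7.6 z [0.0597 0.0613 0.0628]
key 2025 c [ 463.2 -440.4] size [62.8 14.1] ang 26.4 z [0.093  0.1003 0.1016]
green 332 c [ 440.5 -477.5] size [11.4 20.3] ang 62.1 z [0.0611 0.0622 0.0633]
green angles [-131.2813 -119.3953 -108.0862]
timer 738 c [ 484.  -423.9] size [ 56.2 111. ] ang 36.5 z [0.0553 0.0606 0.0654]
key 51 c [ 477.4 -430.2] size [26.4 10.2] ang 29.8 z [0.0891 0.0984 0.1039]
key_grip 0.76 [381. 201.] [ 0.4654 -0.4424  0.09  ]
```

View pics/w7.png

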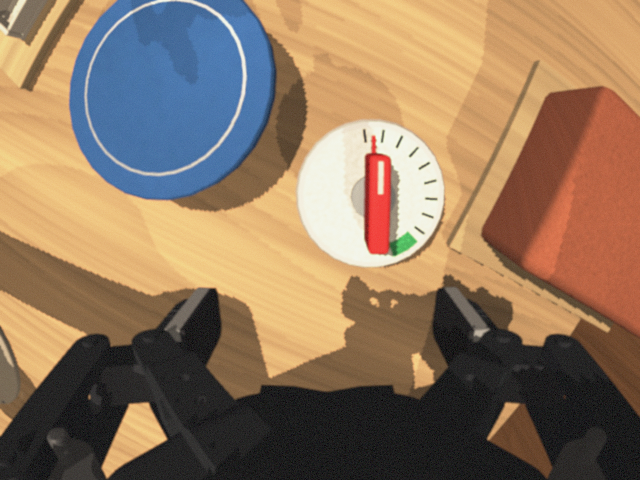

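The wrist view shows the key bar (378,200) with its pointer up at (374,140) and the green sector at (403,243). Green spans −108° to −131° in the world frame, so the pointer must turn about 146° clockwise from 26.4°.

Run:
```python
from h import *
R,p=plan([463,-440.2,115],26.4,1,4)
R,p=plan([463,-440.2,76],26.4,1,3,R,p)
```

```text
at [ 430.  -419.   182.8] yaw 26.3 z [-0.001   0.0019 -1.    ] t 25.55
1 5 8.4 16.9 -0.001 0 0; 1 5.1 8.4 17 0 0 -0.001; 1 5 8.5 16.9 -0.001 0 0; 1 5.1 8.4 17 0 0 -0.001
end [ 463.  -440.2  115. ]
at [ 463.  -440.2  115. ] yaw 26.41 z [-0.0001  0.0001 -1.    ] t 25.55
1 -0 0 13 0 0 0; 1 -0 0 13 0 0 0; 1 -0 0 13 0 0 0
end [ 463.  -440.2   76. ]
```

Emit:
servo_tool:
  deltas: "1 5 8.4 17 0 0 0; 1 5 8.4 17 0 0 0; 1 5 8.4 17 0 0 0; 1 5 8.4 17 0 0 0; 1 0 0 15 0 0 0; 1 0 0 14 0 0 0; 1 0 0 10 0 0 0; 1 0 0 0 0 0 0"

```text
time_s: 26.22
position: [0.4625, -0.4394, 0.0746]
tool_rot: [[0.897, 0.443, -0.003], [0.443, -0.897, 0.004], [-0.001, -0.004, -1.0]]
ft_force: [-0.4, 0.9, -0.4]
grip_width: 0.0852
gripper_force: 0.0
```

Emit:
servo_tool:
  deltas: "0 0 0 0 0 0 0; 0 0 0 0 0 0 0; 0 0 0 0 0 0 0; 0 0 0 0 0 0 0; 0 0 0 0 0 0 0; 0 0 0 0 0 0 0; 0 0 0 0 0 0 0; 0 0 0 0 0 0 0"
  newtons: 60

```text
time_s: 26.88
position: [0.4631, -0.4416, 0.0775]
tool_rot: [[0.897, 0.441, 0.001], [0.441, -0.897, -0.001], [0.0, 0.002, -1.0]]
ft_force: [0.7, -0.8, 3.2]
grip_width: 0.0127
gripper_force: 60.0
```

Emit:
servo_tool:
  deltas: "0 0 0 0 0 0 0.1; 0 0 0 0 0 0 0.1; 0 0 0 0 0 0 0.1; 0 0 0 0 0 0 0.1; 0 0 0 0 0 0 0.1; 0 0 0 0 0 0 0.1; 0 0 0 0 0 0 0.1; 0 0 0 0 0 0 0.1"

```text
time_s: 27.55
position: [0.4631, -0.4412, 0.0774]
tool_rot: [[0.94, -0.341, 0.001], [-0.341, -0.94, -0.001], [0.001, 0.0, -1.0]]
ft_force: [0.8, 0.6, 4.8]
grip_width: 0.0126
gripper_force: 60.2
```

Emit:
servo_tool:
  deltas: "0 0 0 0 0 0 0.1; 0 0 0 0 0 0 0.1; 0 0 0 0 0 0 0.1; 0 0 0 0 0 0 0.1; 0 0 0 0 0 0 0.1; 0 0 0 0 0 0 0.1; 0 0 0 0 0 0 0.1; 0 0 0 0 0 0 0.1"

```text
time_s: 28.22
position: [0.4635, -0.4409, 0.0775]
tool_rot: [[0.411, -0.912, 0.001], [-0.912, -0.411, -0.0], [0.001, -0.001, -1.0]]
ft_force: [1.5, 1.7, 5.1]
grip_width: 0.0129
gripper_force: 60.2
```

Run:
```python
from h import *
o=env.observe();print(o["q"],o["ft_force"],o["wrist_torque"]);plan([463,-440.2,76],-118.5,0,9)
```

```text
[-54.1774  38.3925  71.479    0.0618  70.0719 101.5643] [1.4935 1.6598 5.105 ] [ 0.3485 -0.3813  0.1367]
at [ 463.5 -440.9   77.5] yaw -65.76 z [ 0.0014 -0.0002 -1.    ] t 28.2167
0 -0.1 0 0.2 0 0 0.102; 0 -0.1 0 0.2 0 0 0.102; 0 -0.1 0 0.2 0 0 0.102; 0 -0.1 0.1 0.1 0 0 0.102; 0 -0.1 0.1 0.2 0 0 0.102; 0 -0 0 0.1 0 0 0.103; 0 -0.1 0.1 0.2 0 0 0.102; 0 -0 0 0.1 -0.001 0 0.103
0 -0 0.1 0.2 0 0 0.102
end [ 463.  -440.2   76. ]
```

Emit:
servo_tool:
  deltas: "0 0 0 0 0 0 0.1; 0 0 0 0 0 0 0.1; 0 0 0 0 0 0 0.1; 0 0 0 0 0 0 0.1; 0 0 0 0 0 0 0.1; 0 0 0 0 0 0 0.1; 0 0 0 0 0 0 0.1; 0 0 0 0 0 0 0.1"

```text
time_s: 28.88
position: [0.4639, -0.4409, 0.0775]
tool_rot: [[-0.368, -0.93, 0.002], [-0.93, 0.368, -0.001], [-0.0, -0.002, -1.0]]
ft_force: [4.6, 1.7, 4.0]
grip_width: 0.0128
gripper_force: 60.1
```

Emit:
servo_tool:
  deltas: "0 0 0 0 0 0 0.08; 0 0 0 0 0 0 0.05; 0 0 0 0 0 0 0; 0 0 0 0 0 0 0; 0 0 0 0 0 0 0"

```text
time_s: 29.3
position: [0.4639, -0.4409, 0.0775]
tool_rot: [[-0.48, -0.877, 0.002], [-0.877, 0.48, -0.001], [-0.001, -0.002, -1.0]]
ft_force: [5.1, 2.0, 3.7]
grip_width: 0.0127
gripper_force: 60.1
```

Emit:
servo_tool:
  deltas: "1 0 0 0 0 0 0; 1 0 0 0 0 0 0; 1 0 0 0 0 0 0; 1 0 0 0 0 0 0; 1 0 0 0 0 0 0; 1 0 0 0 0 0 0; 1 0 0 -15 0 0 0; 1 0 0 -20 0 0 0"

```text
time_s: 29.97
position: [0.4622, -0.4404, 0.1105]
tool_rot: [[-0.482, -0.876, -0.002], [-0.876, 0.482, 0.003], [-0.002, 0.004, -1.0]]
ft_force: [-0.6, 0.5, -0.1]
grip_width: 0.0853
gripper_force: 0.0
```

Emit:
servo_tool:
  deltas: "1 0 0 -25 0 0 0; 1 0 0 -25 0 0 0; 1 0 0 -25 0 0 0; 1 -10 0 -15 0 0 0; 1 -15 0 0 0 0 0; 1 0 0 0 0 0 0; 1 0 0 0 0 0 0"

```text
time_s: 30.55
position: [0.4751, -0.418, 0.2006]
tool_rot: [[-0.48, -0.877, -0.001], [-0.877, 0.48, 0.002], [-0.001, 0.002, -1.0]]
ft_force: [-0.5, -0.0, -1.2]
grip_width: 0.0854
gripper_force: 0.0
```

Run:
```python
from key import *
o=env.observe();print(o["position"],o["q"],o["time_s"])
w=env.get_image("wrist");save(w,"w8.png");meas(w,wcloud)
t=env.get_image("top")
for n in("cup","jar","brush","pencil"):
    for d in env.spot_point(n,t)[:1]:print(n,d["conf"],ray(t,d["uv"],0))
# red pixels on dial outside bar (pointer)
P=wcloud(w);z=P[...,2];H=cv2.cvtColor(w["img"],cv2.COLOR_RGB2HSV).astype(int)
g=near(P,.463,-.44,.06)&~near(P,.463,-.44,.036)&((H[...,0]<8)|(H[...,0]>172))&(H[...,1]>130)&(z>.05)
print(g.sum(),"pointer ang",np.percentile(np.degrees(np.arctan2(P[g][:,1]+.4403,P[g][:,0]-.463)),[5,50,95]) if g.sum() else "")
```

```text
[ 0.4751 -0.418   0.2006] [-52.0469  31.4964  62.9628  -0.0046  85.6591 156.6562] 30.55
timer 13401 c [ 462.8 -441. ] size [110.8 111.1] ang 61.3 z [0.0597 0.0613 0.0629]
key 1496 c [ 462.5 -441.5] size [62.7 12.6] ang 60.9 z [0.099  0.1006 0.1017]
green 294 c [ 440.8 -477.6] size [11.2 19.6] ang 57.3 z [0.0611 0.0622 0.0633]
green angles [-131.4105 -121.934  -108.2379]
cup 0.72 [ 0.7579 -0.1503  0.    ]
jar 0.82 [0.7508 0.2656 0.    ]
brush 0.58 [ 0.7558 -0.0245  0.    ]
pencil 0.81 [0.709  0.1076 0.    ]
102 pointer ang [-120.0884 -119.046   122.1603]
```

```bash
python3 -c "
from rig import env
print(env.close_job())"
```

```text
the job is handed in; nothing more can be done
None
```

I handed the job in at about 31 s: the scraper is home and flat in the yellow-marked block, the dish sits centred lengthwise on the drying board, and the key's pointer is mid-green. The cup, jar, brush and pencil measured as unmoved; the judge's verdict was not shown.

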